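# Gauge the spacer sleeves, bin them and hang the kit on the rail

### The arm

A 6-joint arm with a two-finger parallel gripper is mounted at the origin on the work surface. World frame = base frame: x ahead of the robot, y to its left, z up, the work surface at z = 0. Lengths are in m, angles in rad, forces in N, time in s.
With the tool pointing down it reaches from about 0.375 to 0.9 m from the base axis. Payload 3.1 kg.
Tool frame: the origin (TCP) lies on the centre line of the jaws, within the pads' length; the fingertips stand 22 mm ahead of it and the grasp point (between the pads) lies 3 mm ahead of it (bot.tips_ahead is the distance from the TCP to the fingertips, in m); z points along the fingers, y is the line along which they close (so a half turn about z gives the same grasp; the last joint's range is limited). The gripper opens to 87 mm and grips with 3 to 60 N. Pads are 19 mm wide; open, the fingers measure 117 mm over their backs; the gripper's body (75 mm by 190 mm) begins 51 mm behind the grasp point.
Start: joints at [0.936, 0.527, 1.433, -0, 1.181, -0.178], TCP at [0.275, 0.561, 0.245] pointing down, gripper open.
Joint ranges: [-3.08, 3.08], [-0.75, 2.2], [0.22, 2.44], [-1.43, 4.57], [0, 2.65], [-2.85, 2.85]. Speed limits (rad/s): [2.79, 2.79, 3.14, 3.14, 3.14, 3.14].

### API

Orientations are given as [roll, pitch, yaw] about the fixed x, y, z axes, in that order (R = Rz(yaw) Ry(pitch) Rx(roll)).
In Python, from cell import bot, vision, order gives the robot as it stands.
- The arm moves only by the tool send_rows, never from a script. Its arguments are lists of equal length, an entry for each row: "translation": the shift along the world's x, y, z in cm, a list of three; "roll": the turn about the world's z in rad; "grip": the finger opening in cm, from 0 to 8.7. A call has 1 to 8 rows; each row is the pose to reach, as a shift and turn from the pose commanded when the call began; what a row does not reach only later rows make up. A row lasts 1/12 s, in which the tool goes at most 41.7 mm and 7.16 degrees, less where a joint would pass 70% of its speed; a pose out of reach is approached as far as the arm can. A call with a gripper value outside its range is refused whole. The fingers move at their own pace and stop on an object; "force" is the grip in N (left out, the last holds). Time passes only in rows, so rows that repeat a pose let the fingers close. It gives the time, the measured TCP pose, the force, the opening and the grip force at its end, in the units of the state.
- bot.get_obs(): the state, without advancing time (a new reading comes with each control period).
- vision.get_image(name): name is "side" or "top" or "wrist"; returns the picture (480x640x3 uint8, red, green, blue); there is no depth.
- vision.get_calibration(name): a dict with "intrinsics" (3x3 intrinsics, pixels), "extrinsics" (4x4, takes a point from world to camera coordinates); the wrist camera has in their place "tool_from_camera" (4x4, takes a point from camera to tool coordinates, whose origin is the TCP and whose axes are the flange's). Camera axes: x right, y up, looking along -z (the intrinsics and any distortion apply to the point x, -y, -z); pixel columns grow to the right and rows downward; lengths in m; the calibration is good to about 2 mm. A picture is of the moment at which its call begins: read the wrist's pose just before it. get_calibration takes no time and is no camera call.
- order.close_job(): hands the job in; it is judged then, once.
The state is a dict: "time": time; "joint_pos": joint angles; "qd": joint speeds; "joint_torque": joint torques, N m; "tool_pos": TCP position; "tcp_rot": TCP orientation; "ft_force": force on the tool from outside, world axes, zero at the start; "wrist_torque": the same for the moment, N m; "opening": opening from 0.0 (shut) to 1.0 (fully open); "grip_force": force on a finger pad.
Only numpy, scipy, OpenCV 4.12 (cv2) and the standard library are available. Lean on these libraries where they do the work, as an engineer would, in place of code of your own. Each camera call takes 0.05 s, during which the arm holds its last target. There are 200 camera calls.

### The job

Check each spacer sleeve on the bench in the bench caliper, one at a time from the thinnest to the thickest: stand it between the jaws and slide the jaw shut until the sprung anvil gives a clear reading (about 3 to 6 mm), never driving it to its stop, then open up and put the sleeve in the kit bin. Move the S-hook from its stand to the hanging rail and hang the bin, with all the sleeves in it, by its bail from the hook's lower curl, so that the kit hangs free and still. Do not shove the lamp pod about.

Things in the scene. Friction and masses are not known exactly. Their poses are not given: they have to be found in the camera images.
- rail: The hanging rail: a plain round steel bar 12 mm thick, 260 mm long between two square posts, on feet at its ends. Fixed to the bench. Origin on the bench below the middle of the bar; the bar runs along its y axis; its +x axis points away from the robot (give or take 0.2 rad).
- rail_mid (a point): The middle of the hanging rail's bar, on the bar's centre line, 280 mm above the bench. Axes as rail.
- stand_mid (a point): The hook stand: a low, dark, 110 mm wide stand with a like round bar (12 mm) on which the S-hook hangs at the start. Fixed. This point is the middle of the bar on its centre line, 160 mm above the bench; y along the bar, +x away from the robot.
- hook: The loose S-hook, bent from flat steel bar 12 mm wide (along its y), 4 mm thick; 116 mm tall, 60 g. Origin at its centre, z up as it hangs, shape in its x-z plane. The rail enters its upper curl from the +x side, between tip and diagonal, clear of the diagonal at 20 to 28 mm above the centre; then the hook is lowered until the rail seats 47 mm above its centre.
- hook_mid (a point): The S-hook's centre. Upper curl: half circle, radius 22 mm, about x 0, z +34 mm; free tip at x +22, z +34; its other leg runs straight down at x -22 from z +34 to z +20 (pinch it here across the 12 mm width, fingers centred near x -26, z +32, clear of the rail). A straight diagonal then runs through the centre to x +22, z -20 mm. The lower half is the same shape turned half round.
- hook_low (a point): Where an 8 mm wire rests in the S-hook's lower curl: 49.5 mm below the hook's centre. That curl's free tip is at x -22, z -34 mm from the centre and it opens towards -x, so a wire enters from the -x side, above the tip and below the diagonal (about 22 mm below the centre), then drops in. Axes as hook.
- bin: The kit bin: a loose open black plastic box, 120 (x) x 110 (y) x 36 mm tall, walls and floor 4 mm, 130 g empty. Origin under the middle of its floor, z up. A rigid bail of 8 mm steel wire stands across it in the plane x = 0: uprights at y +-57 mm to 84 mm high, from there two bars rise gently to a peak at the middle, 96 mm up. A grip fin is on its -x wall, the robot's side.
- bail_top (a point): The peak of the bin's bail, on the wire's centre line, 96 mm above the bin's underside. Axes as bin.
- bin_grip (a point): The middle of the bin's grip fin: an upright fin 12 mm thick (y), from x -60 to -93 mm, z 3 to 39 mm in the bin's frame. The point is 78 mm towards -x from the bin's middle and 24 mm above its underside. Axes as bin.
- gauge: The bench caliper, fixed: a flat bed 80 (x) x 240 (y) x 8 mm with a sprung anvil towards its +y end and a sliding jaw towards its -y end. Both faces are upright, 24 mm wide (x) and 36 mm tall, and square to y. Origin under the middle of the bed. A part stands on the bed between the faces, at x = 0.
- gauge_zero (a point): On the bed (8 mm above the bench) at the foot of the anvil's face at rest, 50 mm towards +y from the middle of the bed. Axes as gauge.
- jaw: The caliper's sliding jaw. Origin at the foot of its upright face, so its distance from gauge_zero along the gauge's y is how far the jaw is open from the anvil's rest face: 0 shut, 0.085 m fully open. It slides along the gauge's y with about 3 N of friction and stays where it is left. Axes as gauge.
- jaw_grip (a point): Where to grip the jaw: a black post 14 (x) x 16 (y) mm rising to 60 mm above the bench, 45 mm behind (-y) the jaw's face; this point is 40 mm above the bench and travels with the jaw. Moving it to the gauge's +y shuts the jaw.
- anvil (a joint): How far the sprung anvil is pushed back, in m: 0 at rest, 0.010 at its stop, 1 N for every mm. It is the caliper's contact-force reading: 0.003 to 0.006 is a proper reading.
- light_pod: A black lamp pod with a clear lens, 50 x 90 x 60 mm, standing on the bench near the robot; a bystander. Origin under its middle.
- thin_mid (a point): The centre of the thinnest spacer sleeve: an upright aluminium cylinder 32 mm across and 36 mm tall (centre 18 mm above its underside), 30 g, a small dark bore in its end. May be absent.
- mid_mid (a point): The centre of the middle spacer sleeve: an upright aluminium cylinder 40 mm across and 36 mm tall (centre 18 mm above its underside), 40 g, a small dark bore in its end. May be absent.
- wide_mid (a point): The centre of the thickest spacer sleeve: an upright aluminium cylinder 48 mm across and 36 mm tall (centre 18 mm above its underside), 50 g, a small dark bore in its end. May be absent.
- sleeve_thin: The sleeve of thin_mid; origin under its middle.
- sleeve_mid: The sleeve of mid_mid; origin under its middle.
- sleeve_wide: The sleeve of wide_mid; origin under its middle.
There are look-alikes about, which are no part of the job. Leave any orange, purple or red look-alike of the bin alone.

How it is judged:
By the outcome, as a careful person would: the job done as asked, in the order asked, and still so for the second after the job is handed in, with the robot touching nothing.
Of sleeve_thin, sleeve_mid, sleeve_wide only 2 to 3 are there at a start; the rules pass over those that are not, and their reading is None.
At some moment in a run one of sleeve_thin, sleeve_mid, sleeve_wide may be knocked a few centimetres aside while the robot is not near it.
It also fails if it takes over 210 s, if anything falls off the work surface, if the arm or the gripper's body presses on something with over 40 N, if the wrist force passes 120 N, or if a joint passes its speed limit or range.

## Working session

There is one attempt and no reset: what is moved stays moved. The work goes in short steps, Python scripts to look and compute and a tool call to move; the robot and the scene stay as the last step left them, time stands still between calls to the robot, and variables do not carry over. Pictures are saved under pics/ and viewed, at most 14 in all, crops included, and the job is handed in when it is done.

Besides the shell and the picture viewer there is one more tool, called as name(argument=value, ...), one argument or row to a line, values as JSON. send_rows: Moves the arm, as the interface text tells. Its arguments: {"type":"object","properties":{"translation":{"type":"array","items":{"type":"array","items":{"type":"number"}}},"roll":{"type":"array","items":{"type":"number"}},"grip":{"type":"array","items":{"type":"number"}},"force":{"type":"number"}},"required":["translation","roll","grip"]}

```bash
ls; mkdir -p pics; python3 - <<'E'
from cell import bot,vision,order
import cv2,numpy as np
for n in("top","side"):
    cv2.imwrite(f"pics/{n}0.png",vision.get_image(n)[:,:,::-1]); c=vision.get_calibration(n); print(n,{k:np.round(v,4).tolist() if not isinstance(v,str) else v for k,v in c.items()})
print(vision.get_calibration("wrist")); o=bot.get_obs();print(o)
E
```

```text
pics
top {'intrinsics': [[507.9275, 0.0, 321.027], [0.0, 507.9275, 239.9108], [0.0, 0.0, 1.0]], 'extrinsics': [[-0.0054, -0.9998, -0.0168, 0.0342], [0.9932, -0.0073, 0.1159, -0.5251], [-0.116, -0.016, 0.9931, -1.183], [0.0, 0.0, 0.0, 1.0]]}
side {'intrinsics': [[478.726, 0.0, 313.098], [0.0, 478.726, 236.3709], [0.0, 0.0, 1.0]], 'extrinsics': [[-0.9791, -0.203, 0.0103, 0.5116], [0.1624, -0.7507, 0.6404, -0.1836], [-0.1222, 0.6287, 0.768, -1.252], [0.0, 0.0, 0.0, 1.0]]}
{'intrinsics': array([[343.86237256,   0.        , 319.99282217],
       [  0.        , 343.86237256, 246.09785442],
       [  0.        ,   0.        ,   1.        ]]), 'tool_from_camera': array([[-3.86831000e-04,  9.60160266e-01,  2.79449664e-01,
         7.68863025e-02],
       [ 9.99999925e-01,  3.73534943e-04,  1.00832330e-04,
        -7.37558963e-04],
       [-7.56901804e-06,  2.79449682e-01, -9.60160338e-01,
        -1.39248687e-01],
       [ 0.00000000e+00,  0.00000000e+00,  0.00000000e+00,
         1.00000000e+00]])}
{'time': 0.1, 'joint_pos': array([ 9.36495727e-01,  5.28377059e-01,  1.43378512e+00, -6.33540837e-06,
        1.18141070e+00, -1.78467809e-01]), 'qd': array([ 5.75312285e-04, -1.32323942e-03, -2.18217556e-03,  1.11926424e-03,
       -4.70910824e-04,  1.02901869e-05]), 'joint_torque': array([-5.07617517e-05, -4.40990102e+01, -1.77150196e+01,  6.34984067e-02,
        5.34109015e-02, -3.71414183e-05]), 'tool_pos': array([0.27471121, 0.56069263, 0.2436636 ]), 'tcp_rot': array([-3.13964284e+00, -3.45770312e-04,  2.68576194e+00]), 'ft_force': array([-0.92568229,  0.39320654, -0.9588453 ]), 'wrist_torque': array([-0.04288891, -0.01522276,  0.01930067]), 'grip_force': 0.0, 'opening': 0.9987005928052293}
```

View pics/top0.png

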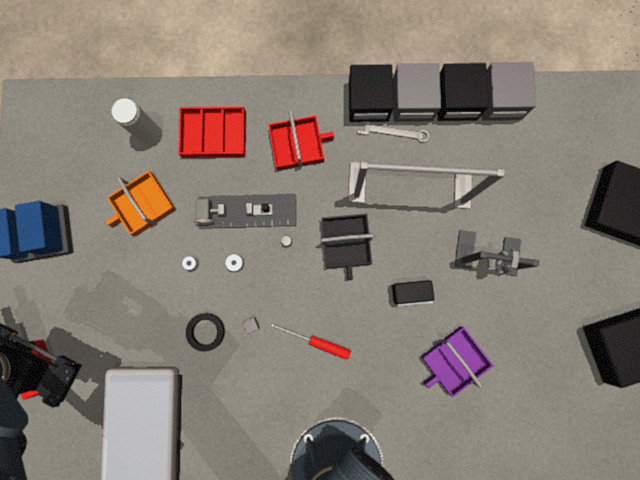

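View pics/side0.png

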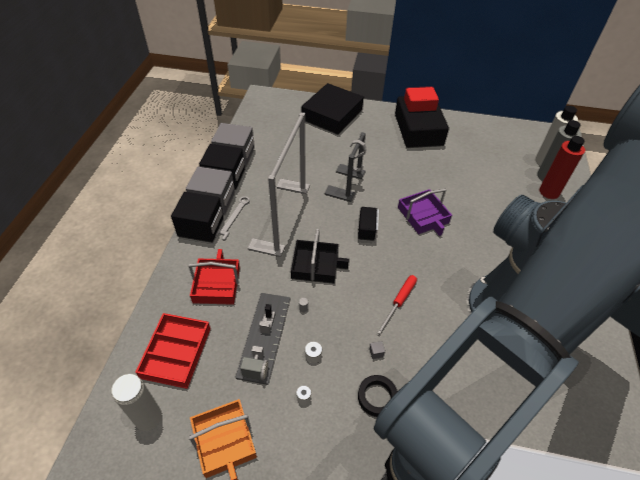

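The top view shows the gauge at (246,210), with the anvil on the left and the jaw's black post at (265,208). The black bin is at (346,243) with its fin at (348,272). The rail bar runs (365,167)–(502,173), the stand with the hook is near (500,258), and the lamp pod is at (412,292).

Candidates for sleeves are (189,263) and (234,262), both with bores, and a small plain peg at (286,241). I'll confirm with enlarged crops.

```bash
cat > h.py <<'E'
import numpy as np,cv2
from cell import bot,vision,order
from scipy.spatial.transform import Rotation as R
def cam(n,o=None):
    c=vision.get_calibration(n);K=c["intrinsics"]
    if n=="wrist":
        o=o or bot.get_obs();T=np.eye(4);T[:3,:3]=R.from_euler("xyz",o["tcp_rot"]).as_matrix();T[:3,3]=o["tool_pos"]
        return K,np.linalg.inv(T@c["tool_from_camera"])
    return K,c["extrinsics"]
def px2w(n,u,v,z,o=None):
    K,E=cam(n,o);d=np.array([(u-K[0,2])/K[0,0],-(v-K[1,2])/K[1,1],-1.]);d=E[:3,:3].T@d;p=-E[:3,:3].T@E[:3,3]
    return p+d*(z-p[2])/d[2]
def w2px(n,P,o=None):
    K,E=cam(n,o);q=E[:3,:3]@np.array(P,float)+E[:3,3];return np.array([K[0,0]*q[0]/-q[2]+K[0,2],K[1,1]*-q[1]/-q[2]+K[1,2]])
def tri(obs): # [(cam,u,v)..] triangulate static cams
    A=[];b=[]
    for n,u,v in obs:
        K,E=cam(n);d=E[:3,:3].T@np.array([(u-K[0,2])/K[0,0],-(v-K[1,2])/K[1,1],-1.]);d/=np.linalg.norm(d);p=-E[:3,:3].T@E[:3,3];M=np.eye(3)-np.outer(d,d);A.append(M);b.append(M@p)
    return np.linalg.lstsq(np.vstack(A),np.hstack(b),rcond=None)[0]
def snap(n,f,crop=None,s=1):
    o=bot.get_obs();im=vision.get_image(n)[:,:,::-1]
    np.save("pics/"+f+".npy",im)
    if crop:x0,y0,x1,y1=crop;im=im[y0:y1,x0:x1]
    cv2.imwrite("pics/"+f+".png",cv2.resize(im,None,fx=s,fy=s,interpolation=cv2.INTER_CUBIC));return o
E
python3 - <<'E'
import cv2,numpy as np
i=cv2.imread("pics/top0.png");
a=cv2.resize(i[180:290,180:380],None,fx=4,fy=4,interpolation=cv2.INTER_CUBIC)[:, :800]
cv2.imwrite("pics/ca.png",a)
a=cv2.resize(i[140:290,340:550],None,fx=3.8,fy=3.8,interpolation=cv2.INTER_CUBIC)
cv2.imwrite("pics/cb.png",a)
j=cv2.imread("pics/side0.png")
cv2.imwrite("pics/cs.png",cv2.resize(j[100:400,230:430],None,fx=2,fy=2,interpolation=cv2.INTER_CUBIC))
E
```

```text
(no output)
```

View pics/ca.png

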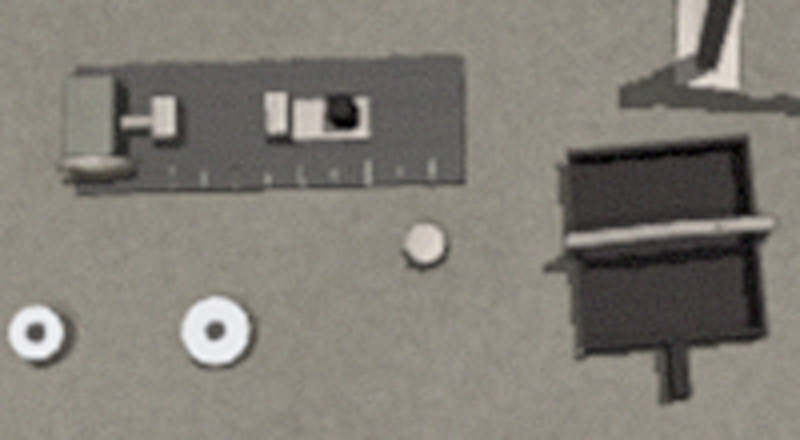

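View pics/cb.png

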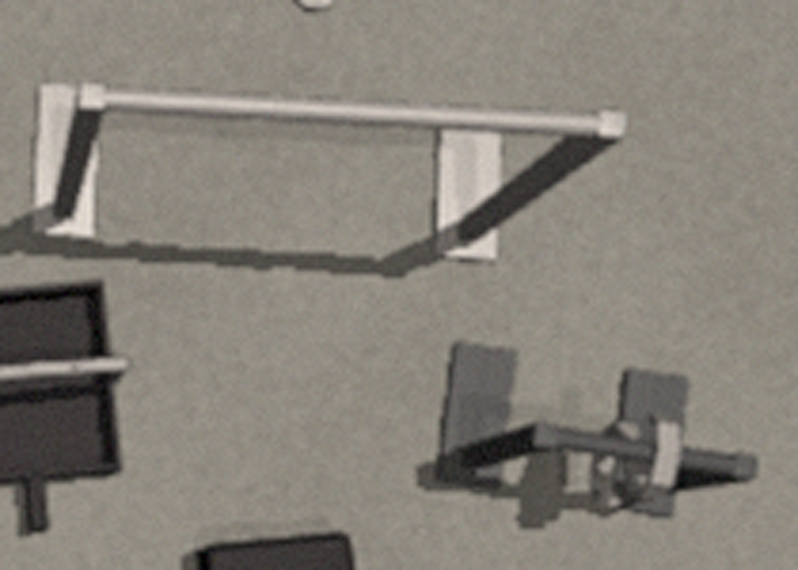

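The crops show bored sleeves at (189.2,263.5) and (234,262.8). The small one at (286,241) has no bore and is only about 25 mm, so it's a look-alike. The bin is the black one, with its fin towards the robot. The hook strap crosses the stand bar at about (515,260).

```bash
python3 - <<'E'
from h import *
np.set_printoptions(precision=4,suppress=True)
def a(x,y,z):return px2w("top",180+x/4,180+y/4,z)
def b(x,y,z):return px2w("top",340+x/3.8,140+y/3.8,z)
print("sl",a(37,334,.036),a(216,331,.036),"dia",a(8,334,.036)[1]-a(67,334,.036)[1],a(181,331,.036)[1]-a(252,331,.036)[1],"peg",a(425,244,.03))
print("bed",[a(*p,.008) for p in((465,55),(465,184),(78,192))])
print("anvil face",a(177,120,.044),"jaw face",a(265,115,.044),"post",a(342,110,.06))
print("bail ends",a(568,241,.084),a(772,224,.084),"fin end",a(676,402,.039),"wall",a(673,345,.036))
print("rail",b(92,97,.28),b(612,123,.28))
print("stand",b(545,437,.16),b(745,466,.16),"hooktop",b(667,455,.171))
print("pod",px2w("top",413,292,.06))
E
```

```text
sl [0.4705 0.3444 0.036 ] [0.4716 0.2377 0.036 ] dia 0.03521809289666633 0.0422626137105 peg [0.5234 0.1141 0.03  ]
bed [array([0.6429, 0.0916, 0.008 ]), array([0.5626, 0.0916, 0.008 ]), array([0.5595, 0.329 , 0.008 ])]
anvil face [0.5973 0.2614 0.044 ] jaw face [0.5999 0.2087 0.044 ] post [0.5996 0.1607 0.06  ]
bail ends [0.5183 0.0278 0.084 ] [ 0.5272 -0.0887  0.084 ] fin end [ 0.4278 -0.0345  0.039 ] wall [ 0.4615 -0.0332  0.036 ]
rail [ 0.6398 -0.0571  0.28  ] [ 0.6238 -0.3185  0.28  ]
stand [ 0.4755 -0.3145  0.16  ] [ 0.4586 -0.4242  0.16  ] hooktop [ 0.4642 -0.3775  0.171 ]
pod [ 0.3998 -0.1803  0.06  ]
```

View pics/cs.png

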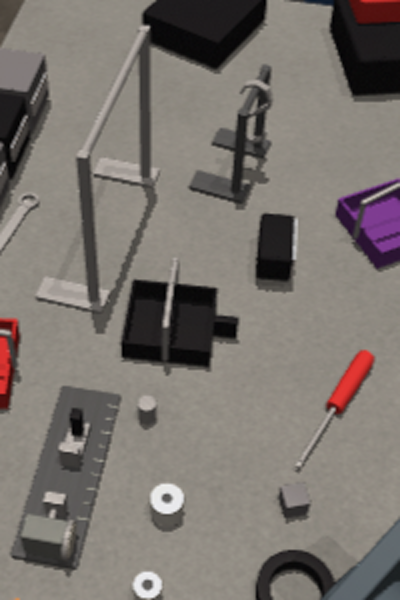

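send_rows(
  translation=[
    [2.5,-2.7,-1],
    [5,-5.4,-2],
    [7.5,-8.1,-4],
    [10,-10.8,-6],
    [12.5,-13.5,-8],
    [15,-16.2,-10],
    [17.5,-19,-11],
    [19.6,-21.7,-12],
  ],
  roll=[-0.12,-0.24,-0.36,-0.48,-0.6,-0.72,-0.84,-0.96],
  grip=[8.7,8.7,8.7,8.7,8.7,8.7,8.7,8.7],
)

```text
time: 0.77
tool_pos: [0.472, 0.3423, 0.123]
tcp_rot: [-3.14, 0.001, 1.72]
ft_force: [0.7, -0.0, 0.8]
opening: 0.998
grip_force: 0.0
```

send_rows(
  translation=[
    [0,0,0],
    [0,0,0],
    [0,0,0],
    [0,0,0],
  ],
  roll=[-0.12,-0.155,-0.155,-0.155],
  grip=[6.5,6.5,6.5,6.5],
)

```text
time: 1.1
tool_pos: [0.4709, 0.3439, 0.1242]
tcp_rot: [-3.141, 0.0, 1.572]
ft_force: [1.1, -0.6, 0.4]
opening: 0.791
grip_force: 0.0
```

```bash
python3 - <<'E'
from h import *
o=snap("wrist","w1");print(o["tool_pos"],o["tcp_rot"],o["opening"],o["ft_force"])
print(w2px("wrist",[.4705,.3444,.036],o), w2px("wrist",[.4716,.2377,.036],o))
print(w2px("wrist",[.5973,.2614,.044],o), w2px("wrist",[.5999,.2087,.044],o), w2px("wrist",[.5996,.1607,.060],o))
E
```

```text
[0.47091989 0.34392841 0.12418867] [-3.14076595e+00  3.37016042e-04  1.57160414e+00] 0.7906884962500591 [ 1.09583236 -0.5654512   0.38758777]
[320.19164239 259.1002913 ] [321.51621442 388.35619169]
[491.13680831 368.95274523] [485.05161482 426.72176263] [485.77634932 492.92199488]
```

View pics/w1.png

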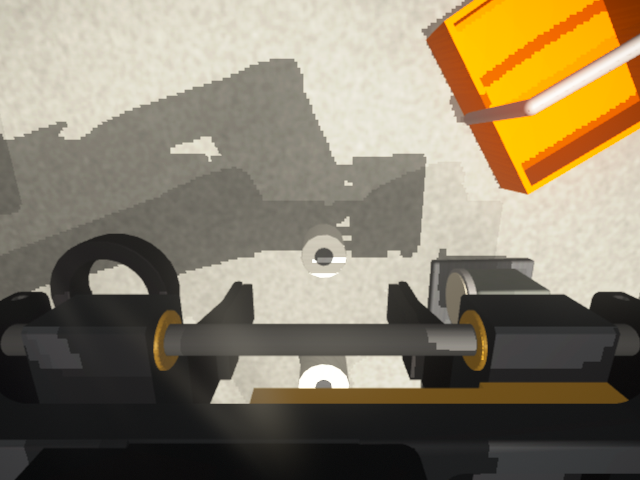

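The wrist view has the thin sleeve's bore at (324,256), 2–3 mm from the prediction, and the second sleeve at (323,385). Descending to grasp.

send_rows(
  translation=[
    [0.1,0.15,-3],
    [0.1,0.15,-6.5],
    [0.1,0.15,-9],
    [0.1,0.15,-9.6],
    [0.1,0.15,-9.6],
    [0.1,0.15,-9.6],
    [0.1,0.15,-9.6],
    [0.1,0.15,-9.6],
  ],
  roll=[0,0,0,0,0,0,0,0],
  grip=[6.5,6.5,6.5,6.5,2.5,2.5,2.5,2.5],
  force=15,
)

```text
time: 1.82
tool_pos: [0.4732, 0.3465, 0.0304]
tcp_rot: [3.138, -0.002, 1.571]
ft_force: [0.0, 0.4, 1.2]
opening: 0.528
grip_force: 0.0
```

send_rows(
  translation=[
    [0,0,0],
    [0,0,0],
    [0,0,0],
    [0,0,0],
    [0,0,0.2],
  ],
  roll=[0,0,0,0,0],
  grip=[2.5,2.5,2.5,2.5,2.5],
)

```text
time: 2.23
tool_pos: [0.4722, 0.3457, 0.0309]
tcp_rot: [3.141, -0.0, 1.571]
ft_force: [-0.1, -0.1, -0.2]
opening: 0.365
grip_force: 15.0
```

Opening is 31.8 mm, so this is the 32 mm sleeve. The other is then the 40 mm one. Carrying it to the gauge.

send_rows(
  translation=[
    [0,0,4],
    [0,0,7],
    [3,-2.5,8],
    [6,-5,8],
    [9,-7.5,8],
    [12,-10,8],
    [12.7,-10.4,8],
    [12.7,-10.4,8],
  ],
  roll=[0,0,0,0,0,0,0,0],
  grip=[2.5,2.5,2.5,2.5,2.5,2.5,2.5,2.5],
)

```text
time: 2.9
tool_pos: [0.602, 0.2393, 0.1105]
tcp_rot: [3.139, -0.0, 1.566]
ft_force: [0.2, 0.4, -1.0]
opening: 0.365
grip_force: 15.0
```

```bash
python3 - <<'E'
from h import *
o=snap("wrist","w2");print(o["tool_pos"],o["tcp_rot"],o["opening"],o["ft_force"])
print(w2px("wrist",[.5973,.2614,.044],o), w2px("wrist",[.5999,.2087,.044],o), w2px("wrist",[.5996,.1607,.060],o))
E
```

```text
[0.60196795 0.23932256 0.11049479] [ 3.13930084e+00 -1.78262285e-04  1.56649127e+00] 0.3651829779369407 [ 0.24342432  0.35965589 -1.02512666]
[312.77897315 237.12784752] [317.55144982 314.18046456] [317.44947267 391.85607501]
```

View pics/w2.png

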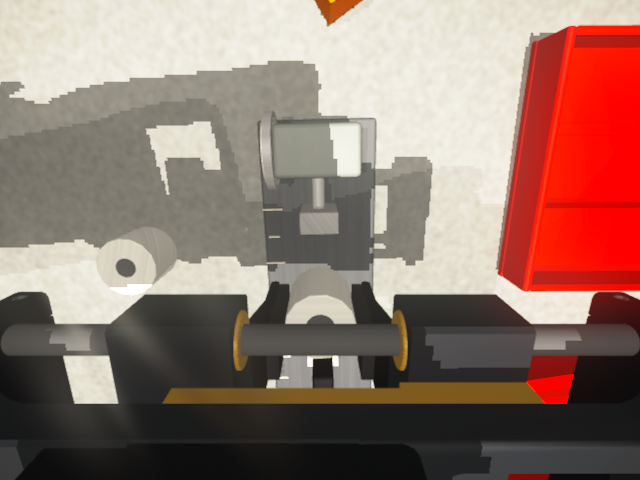

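The anvil block is at (319,220) with its face edge at row 235, as predicted; the sleeve and post are in line at about column 320. I'm shifting x by +2 mm and lowering.

send_rows(
  translation=[
    [0.2,0,0],
    [0.2,0,-3],
    [0.2,0,-5.5],
    [0.2,0,-6.6],
    [0.2,0,-7.1],
    [0.2,0,-7.1],
    [0.2,0,-7.1],
    [0.2,0,-7.1],
  ],
  roll=[0,0,0,0,0,0,0,0],
  grip=[2.5,2.5,2.5,2.5,2.5,2.5,2.5,2.5],
)

```text
time: 3.62
tool_pos: [0.6016, 0.2424, 0.0405]
tcp_rot: [3.14, -0.0, 1.572]
ft_force: [-0.3, -0.3, -0.2]
opening: 0.36
grip_force: 15.0
```

send_rows(
  translation=[
    [0,0,0],
    [0,0,0],
    [0,0,0],
    [0,0,0],
    [0,0,0],
  ],
  roll=[0,0,0,0,0],
  grip=[2.5,5.5,5.5,5.5,5.5],
)

```text
time: 4.03
tool_pos: [0.6012, 0.2416, 0.0398]
tcp_rot: [3.141, -0.0, 1.571]
ft_force: [0.2, 0.3, -0.3]
opening: 0.574
grip_force: 0.0
```

send_rows(
  translation=[
    [0,0,3],
    [0,0,6],
    [0,-3.5,6.5],
    [0,-7,6.5],
    [0,-8,6],
    [0,-8,3],
    [0,-8,1.2],
    [0,-8,1],
  ],
  roll=[0,0,0,0,0,0,0,0],
  grip=[5.5,5.5,5.5,5.5,5.5,5.5,5.5,5.5],
)

```text
time: 4.7
tool_pos: [0.5984, 0.1609, 0.0461]
tcp_rot: [-3.134, 0.0, 1.569]
ft_force: [-0.8, -0.4, 0.0]
opening: 0.634
grip_force: 0.0
```

send_rows(
  translation=[
    [0,0,0],
    [0,0,0],
    [0,0,0],
    [0,0,0],
    [0,0,0],
    [0,0,0],
    [0,0,0],
  ],
  roll=[0,0,0,0,0,0,0],
  grip=[1,1,1,1,1,1,1],
  force=20,
)

```text
time: 5.28
tool_pos: [0.6023, 0.1619, 0.0502]
tcp_rot: [3.138, -0.0, 1.571]
ft_force: [3.7, 0.7, -2.2]
opening: 0.188
grip_force: 1.6
```

```bash
python3 - <<'E'
from h import *
o=snap("wrist","w3",(160,80,480,400),1.8);print(o["tool_pos"],o["tcp_rot"],o["opening"],o["ft_force"])
E
```

```text
[0.60232342 0.16188145 0.05024198] [ 3.13808346e+00 -2.16759874e-04  1.57108040e+00] 0.18840196744674476 [ 3.73933779  0.74317597 -2.1577992 ]
```

View pics/w3.png

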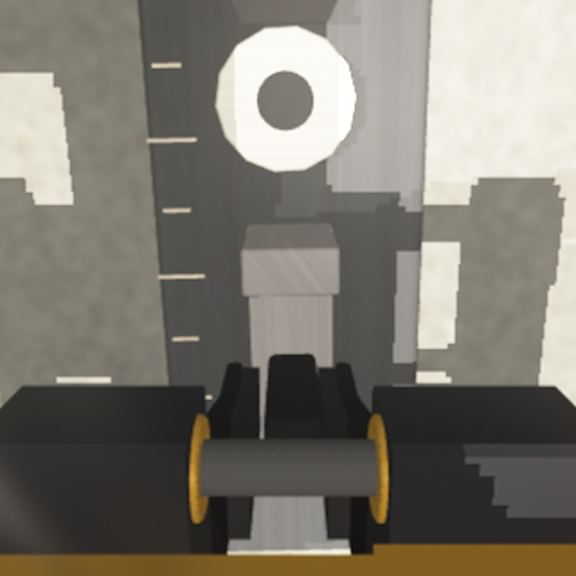

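The sleeve stands in line with the jaw (crop (286,100) against the jaw at (290,262)), and the post is between the fingers. Closing fully, then sliding.

send_rows(
  translation=[
    [0,0,0],
    [0,0,0],
    [0,0,0],
    [0,0.4,0],
    [0,0.8,0],
    [0,1.2,0],
    [0,1.6,0],
    [0,1.6,0],
  ],
  roll=[0,0,0,0,0,0,0,0],
  grip=[1,1,1,1,1,1,1,1],
)

```text
time: 6.0
tool_pos: [0.6031, 0.1774, 0.0502]
tcp_rot: [3.137, 0.001, 1.572]
ft_force: [3.8, -1.0, 0.5]
opening: 0.157
grip_force: 20.0
```

send_rows(
  translation=[
    [0,0.15,0],
    [0,0.3,0],
    [0,0.4,0],
    [0,0.4,0],
    [0,0.4,0],
  ],
  roll=[0,0,0,0,0],
  grip=[1,1,1,1,1],
)

```text
time: 6.42
tool_pos: [0.6031, 0.1808, 0.0503]
tcp_rot: [3.137, 0.001, 1.572]
ft_force: [4.1, -2.0, -0.1]
opening: 0.162
grip_force: 20.0
```

```bash
python3 - <<'E'
from h import *
o=snap("wrist","w4",(160,80,480,400),1.8);print(o["tool_pos"],o["opening"],o["ft_force"])
E
```

```text
[0.60309396 0.18084905 0.05025169] 0.16214156568585472 [ 4.07591933 -2.03129975 -0.08360252]
```

View pics/w4.png

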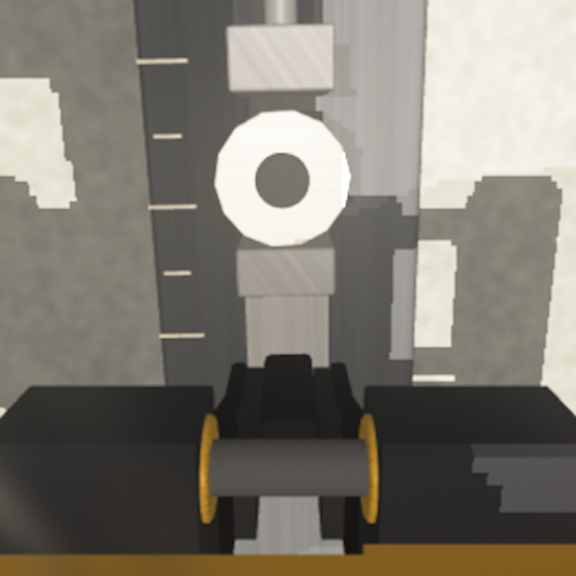

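Jaw is nearly at the sleeve. The gap to the anvil is about 4 mm (crop rows 92–110). Continue.

send_rows(
  translation=[
    [0,0.2,0],
    [0,0.4,0],
    [0,0.5,0],
    [0,0.6,0],
    [0,0.6,0],
    [0,0.6,0],
  ],
  roll=[0,0,0,0,0,0],
  grip=[1,1,1,1,1,1],
)

```text
time: 6.97
tool_pos: [0.603, 0.1864, 0.0502]
tcp_rot: [3.138, 0.002, 1.572]
ft_force: [4.3, -3.2, 0.8]
opening: 0.159
grip_force: 20.0
```

send_rows(
  translation=[
    [0,0.1,0],
    [0,0.2,0],
    [0,0.2,0],
    [0,0.2,0],
  ],
  roll=[0,0,0,0],
  grip=[1,1,1,1],
)

```text
time: 7.3
tool_pos: [0.6029, 0.1879, 0.0503]
tcp_rot: [3.138, 0.003, 1.572]
ft_force: [3.9, -4.9, 0.7]
opening: 0.162
grip_force: 20.0
```

```bash
cat >> h.py <<'E'
def anvil(ref,now,y0,y1,box=(283,92,350,132)):
    a=np.load(f"pics/{ref}.npy");b=np.load(f"pics/{now}.npy");x0,r0,x1,r1=box
    m=cv2.matchTemplate(b[max(r0-60,0):r1+60,x0-12:x1+12],a[r0:r1,x0:x1],cv2.TM_CCOEFF_NORMED);i=np.unravel_index(m.argmax(),m.shape)
    r=m[i[0]-1:i[0]+2,i[1]];sub=(r[0]-r[2])/(2*(r[0]-2*r[1]+r[2]))
    d=i[0]+sub-min(60,r0); exp=2.35*(y1-y0)*1000
    return m.max(),d,exp,(exp-d)/2.35
E
python3 - <<'E'
from h import *
o=snap("wrist","w5");print(o["tool_pos"],o["ft_force"])
o4=dict(o);o4["tool_pos"]=np.array([.60309,.18085,.05025])
K=[w2px("wrist",[.601,y,.044],o)[1] for y in(.255,.265)];print("px/mm",(K[0]-K[1])/10)
print(anvil("w4","w5",.18085,o["tool_pos"][1]))
E
```

```text
[0.60294058 0.18787434 0.05025629] [ 3.92736975 -4.87548224  0.65931934]
px/mm 2.5256265300352765
(np.float32(0.96639156), np.float64(9.896543584764004), np.float64(16.507202598339546), np.float64(2.81304638875555))
```

send_rows(
  translation=[
    [0,0.1,0],
    [0,0.15,0],
    [0,0.15,0],
    [0,0.15,0],
    [0,0.15,0],
  ],
  roll=[0,0,0,0,0],
  grip=[1,1,1,1,1],
)

```text
time: 7.77
tool_pos: [0.6029, 0.1889, 0.0502]
tcp_rot: [3.138, 0.003, 1.572]
ft_force: [4.9, -7.6, -0.1]
opening: 0.16
grip_force: 20.0
```

```bash
sed -i 's/2\.35/2.52/g' h.py; python3 - <<'E'
from h import *
o=snap("wrist","w6");print(o["tool_pos"],o["ft_force"])
print(anvil("w4","w6",.18085,o["tool_pos"][1]))
E
```

```text
[0.60293054 0.18888251 0.05023104] [ 4.85504065 -7.56333    -0.05424065]
(np.float32(0.9683509), np.float64(10.007483885157853), np.float64(20.24193523168773), np.float64(4.061290216876936))
```

Force −7.6 N less about 3 N of friction, and the image gives about 4.1 mm, so this is a proper reading. Opening up.

send_rows(
  translation=[
    [0,-0.5,0],
    [0,-1,0],
    [0,-1.5,0],
    [0,-2,0],
    [0,-2.5,0],
    [0,-3,0],
    [0,-3.5,0],
    [0,-3.5,0],
  ],
  roll=[0,0,0,0,0,0,0,0],
  grip=[1,1,1,1,1,1,1,1],
)

```text
time: 8.48
tool_pos: [0.6035, 0.1561, 0.0502]
tcp_rot: [3.136, -0.001, 1.57]
ft_force: [5.6, 1.3, -0.6]
opening: 0.158
grip_force: 20.0
```

send_rows(
  translation=[
    [0,0,0],
    [0,0,0],
    [0,0,0],
    [0,0,3],
    [0,3,5],
    [0,6,6],
    [0,9.2,6],
    [0,9.2,6],
  ],
  roll=[0,0,0,0,0,0,0,0],
  grip=[5.5,5.5,5.5,5.5,5.5,5.5,5.5,5.5],
)

```text
time: 9.15
tool_pos: [0.5996, 0.2534, 0.1103]
tcp_rot: [-3.141, -0.003, 1.575]
ft_force: [0.6, 0.4, -0.6]
opening: 0.61
grip_force: 0.0
```

```bash
python3 - <<'E'
from h import *
o=snap("wrist","w7",(120,100,520,400),2);print(o["tool_pos"],o["opening"],o["ft_force"])
print(w2px("wrist",[.602,.247,.044],o))
E
```

```text
[0.5995712  0.25338775 0.11032885] 0.6103737379131008 [ 0.63227772  0.38930916 -0.59488448]
[324.5024874  280.35543242]
```

View pics/w7.png

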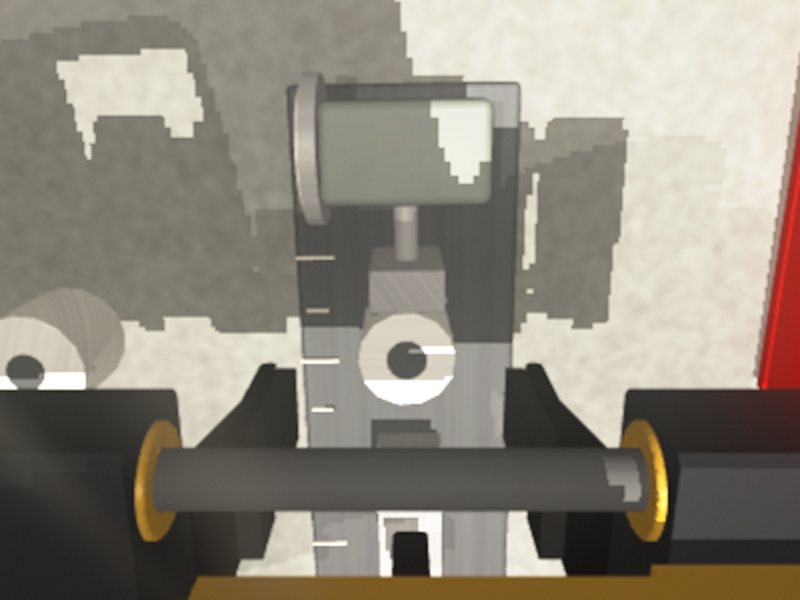

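The sleeve is against the anvil with its bore at (323,280), as predicted. Grasping it high and carrying it to the bin.

send_rows(
  translation=[
    [0,0,-3],
    [0,-0.1,-5.5],
    [0,-0.1,-6.5],
    [0,-0.1,-6.5],
    [0,-0.1,-6.5],
    [0,-0.1,-6.5],
    [0,-0.1,-6.5],
    [0,-0.1,-6.5],
  ],
  roll=[0,0,0,0,0,0,0,0],
  grip=[5.5,5.5,5.5,5.5,2.5,2.5,2.5,2.5],
  force=15,
)

```text
time: 9.87
tool_pos: [0.602, 0.2473, 0.046]
tcp_rot: [3.139, -0.001, 1.571]
ft_force: [0.1, -0.3, 0.3]
opening: 0.418
grip_force: 0.0
```

send_rows(
  translation=[
    [0,0,0],
    [0,0,0],
    [0,0,3.5],
    [0,-1,7],
    [-1,-4,10],
    [-2.5,-8,10.5],
    [-4,-12,10.5],
    [-5.5,-16,10.5],
  ],
  roll=[0,0,0.12,0.24,0.36,0.48,0.6,0.72],
  grip=[2.5,2.5,2.5,2.5,2.5,2.5,2.5,2.5],
)

```text
time: 10.53
tool_pos: [0.5485, 0.0929, 0.151]
tcp_rot: [3.14, 0.002, 2.293]
ft_force: [0.3, -0.6, -0.6]
opening: 0.36
grip_force: 15.0
```

send_rows(
  translation=[
    [-1.5,-3,0],
    [-2.5,-6,0],
    [-3.5,-8,0],
    [-4.5,-10,0],
    [-5.4,-12,0],
    [-5.4,-12,0],
    [-5.4,-12,0],
    [-5.4,-12,0],
  ],
  roll=[0.12,0.24,0.36,0.48,0.6,0.72,0.84,0.92],
  grip=[2.5,2.5,2.5,2.5,2.5,2.5,2.5,2.5],
)

```text
time: 11.2
tool_pos: [0.4946, -0.0267, 0.1499]
tcp_rot: [-3.142, 0.0, -3.074]
ft_force: [-0.2, -0.7, -0.1]
opening: 0.365
grip_force: 15.0
```

```bash
python3 - <<'E'
from h import *
o=snap("wrist","w8");print(o["tool_pos"],o["tcp_rot"],o["opening"],o["ft_force"])
snap("top","t8",(170,180,370,330),4)
E
```

```text
[ 0.49455224 -0.02665243  0.14985439] [-3.14151325e+00  3.97978107e-04 -3.07375741e+00] 0.3647109204562644 [-0.15391433 -0.71999643 -0.14523507]
```

View pics/w8.png

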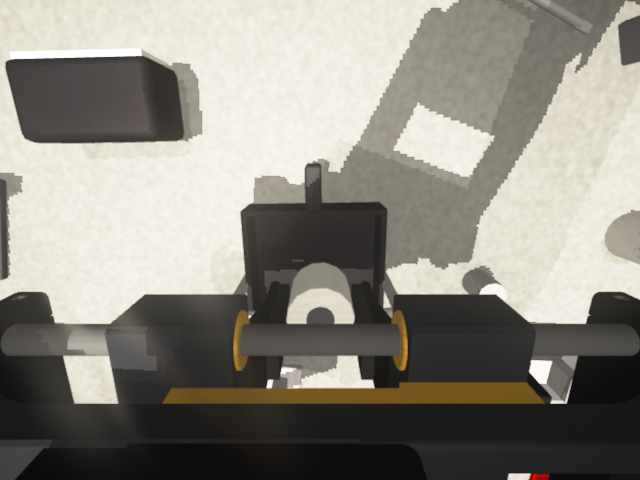

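```bash
python3 - <<'E'
from h import *
o=bot.get_obs()
for p in((313,166,.039),(313,208,.036),(242,209,.036),(386,207,.036)):print(p,px2w("wrist",*p,o))
E
```

```text
(313, 166, 0.039) [ 0.43161142 -0.03578374  0.039     ]
(313, 208, 0.036) [ 0.4621499  -0.03409504  0.036     ]
(242, 209, 0.036) [ 0.46620663 -0.08670706  0.036     ]
(386, 207, 0.036) [0.45800611 0.01992026 0.036     ]
```

Sleeve is over the near half of the bin; bin centre refined to (0.522, −0.029), yaw 0.077. Lowering.

send_rows(
  translation=[
    [0,0.2,-3.5],
    [0,0.2,-7],
    [0,0.2,-8.8],
    [0,0.2,-9.3],
    [0,0.2,-9.3],
    [0,0.2,-9.3],
    [0,0.2,-9.3],
    [0,0.2,-9.3],
  ],
  roll=[0,0,0,0,0,0,0,0],
  grip=[2.5,2.5,2.5,2.5,2.5,2.5,2.5,2.5],
)

```text
time: 11.97
tool_pos: [0.4957, -0.0242, 0.0579]
tcp_rot: [-3.141, 0.003, -3.078]
ft_force: [-0.2, -0.1, -0.6]
opening: 0.363
grip_force: 15.0
```

send_rows(
  translation=[
    [0,0,0],
    [0,0,0],
    [0,0,0],
    [0,0,0],
    [0,0,3],
    [0,0,7],
    [0,0,9.3],
    [0,0,9.3],
  ],
  roll=[0,0,0,0,0,0,0,0],
  grip=[5,5,5,5,5,5,5,5],
)

```text
time: 12.63
tool_pos: [0.4977, -0.0247, 0.1539]
tcp_rot: [-3.138, 0.009, -3.077]
ft_force: [0.1, 0.1, 0.3]
opening: 0.573
grip_force: 0.0
```

```bash
python3 - <<'E'
from h import *
o=snap("wrist","w9",(200,140,440,400),1.5);snap("top","t9",(170,180,370,330),2)
a=cv2.imread("pics/w9.png");b=cv2.imread("pics/t9.png");H=max(a.shape[0],b.shape[0])
f=lambda i:cv2.copyMakeBorder(i,0,H-i.shape[0],0,0,0)
cv2.imwrite("pics/c9.png",np.hstack([f(a),f(b)]));print(o["tool_pos"],o["opening"])
E
```

```text
[ 0.4976512  -0.02473644  0.15390216] 0.5729432210262623
```

View pics/c9.png

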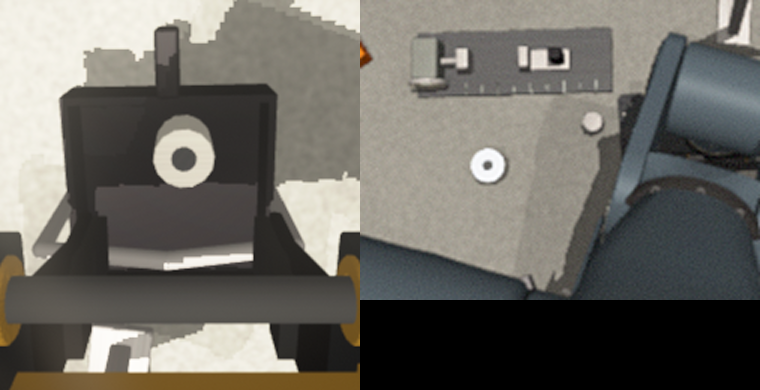

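The thin sleeve stands upright in the near half of the bin, and the other sleeve is still at top (234,262.5). Moving to it.

send_rows(
  translation=[
    [0,2,0],
    [-0.3,5.5,0],
    [-0.6,9,0],
    [-1,12.5,0],
    [-1.3,16,0],
    [-1.7,19.5,-1],
    [-2,23,-2],
    [-2.3,26.3,-3],
  ],
  roll=[-0.12,-0.24,-0.36,-0.48,-0.6,-0.72,-0.84,-0.96],
  grip=[6,6,6,6,6,6,6.5,6.5],
)

```text
time: 13.4
tool_pos: [0.4705, 0.2378, 0.1184]
tcp_rot: [-3.139, -0.001, 2.284]
ft_force: [-0.1, -0.4, 0.2]
opening: 0.733
grip_force: 0.0
```

send_rows(
  translation=[
    [0,0,0],
    [0,0,0],
    [0,0,0],
    [0,0,0],
    [0,0,0],
    [0,0,0],
    [0,0,0],
    [0,0,0],
  ],
  roll=[-0.12,-0.24,-0.36,-0.48,-0.6,-0.675,-0.675,-0.675],
  grip=[6.8,6.8,6.8,6.8,6.8,6.8,6.8,6.8],
)

```text
time: 14.07
tool_pos: [0.471, 0.236, 0.1189]
tcp_rot: [-3.138, 0.001, 1.616]
ft_force: [-0.7, -0.1, -0.2]
opening: 0.777
grip_force: 0.0
```

```bash
python3 - <<'E'
from h import *
o=snap("wrist","w10");print(o["tool_pos"],o["tcp_rot"],o["opening"])
im=np.load("pics/w10.npy");p=w2px("wrist",[.473,.239,.036],o);print(p)
g=cv2.cvtColor(im,cv2.COLOR_BGR2GRAY);u,v=p.astype(int)
c=cv2.HoughCircles(cv2.GaussianBlur(g[v-70:v+70,u-80:u+80],(3,3),0),cv2.HOUGH_GRADIENT,1,20,param1=120,param2=12,minRadius=5,maxRadius=48)
print(None if c is None else c[0][:6]+[u-80,v-70,0])
m=((g<110)*255).astype(np.uint8);n,l,s,ct=cv2.connectedComponentsWithStats(m[v-40:v+40,u-50:u+50])
for i in range(1,n):
    if s[i,4]>25:print(s[i],ct[i]+[u-50,v-40])
E
```

```text
[0.47103126 0.23604588 0.11894952] [-3.13848468e+00  6.58623533e-04  1.61644919e+00] 0.7773436667558624
[324.20225472 258.20174036]
[[323.5        249.5         34.90000153]
 [332.5        271.5         11.60000038]]
[ 42  32  17  17 182] [323.78021978 256.71978022]
```

send_rows(
  translation=[
    [0.15,0.4,-3.5],
    [0.15,0.4,-6.5],
    [0.15,0.4,-8.4],
    [0.15,0.4,-8.8],
    [0.15,0.4,-8.8],
    [0.15,0.4,-8.8],
    [0.15,0.4,-8.8],
    [0.15,0.4,-8.8],
  ],
  roll=[-0.045,-0.045,-0.045,-0.045,-0.045,-0.045,-0.045,-0.045],
  grip=[6.8,6.8,6.8,6.8,3.2,3.2,3.2,3.2],
  force=15,
)

```text
time: 14.78
tool_pos: [0.4745, 0.2406, 0.0336]
tcp_rot: [3.139, -0.001, 1.57]
ft_force: [0.5, 1.0, 0.5]
opening: 0.561
grip_force: 0.0
```

send_rows(
  translation=[
    [0,0,0],
    [0,0,0],
    [0,0,0],
    [0,0,0],
  ],
  roll=[0,0,0,0],
  grip=[3.2,3.2,3.2,3.2],
)

```text
time: 15.12
tool_pos: [0.4742, 0.2406, 0.0334]
tcp_rot: [3.14, -0.001, 1.57]
ft_force: [0.2, 0.1, 6.8]
opening: 0.457
grip_force: 15.0
```

send_rows(
  translation=[
    [0,0,4],
    [1,0,7],
    [4,0,8],
    [8,-0.2,8],
    [11.5,-0.2,8],
    [12.9,-0.2,8],
    [12.9,-0.2,8],
    [12.9,-0.2,8],
  ],
  roll=[0,0,0,0,0,0,0,0],
  grip=[3.2,3.2,3.2,3.2,3.2,3.2,3.2,3.2],
)

```text
time: 15.78
tool_pos: [0.6022, 0.238, 0.1119]
tcp_rot: [-3.14, 0.0, 1.569]
ft_force: [-0.7, 0.3, -1.0]
opening: 0.456
grip_force: 15.0
```

send_rows(
  translation=[
    [0,0,-3],
    [0,0,-5.5],
    [0,0,-6.6],
    [0,0,-7.1],
    [0,0,-7.1],
    [0,0,-7.1],
    [0,0,-7.1],
  ],
  roll=[0,0,0,0,0,0,0],
  grip=[3.2,3.2,3.2,3.2,3.2,3.2,3.2],
)

```text
time: 16.37
tool_pos: [0.6023, 0.2386, 0.0419]
tcp_rot: [3.141, -0.0, 1.57]
ft_force: [0.1, -0.5, -0.1]
opening: 0.452
grip_force: 15.0
```

send_rows(
  translation=[
    [0,0,0],
    [0,0,0],
    [0,0,0],
    [0,0,0],
    [0,0,0],
  ],
  roll=[0,0,0,0,0],
  grip=[6.2,6.2,6.2,6.2,6.2],
)

```text
time: 16.78
tool_pos: [0.6026, 0.2383, 0.0414]
tcp_rot: [3.141, -0.0, 1.569]
ft_force: [-0.2, 0.1, -0.4]
opening: 0.687
grip_force: 0.0
```

send_rows(
  translation=[
    [0,0,3],
    [0,0,6],
    [0,-3.5,6.5],
    [0,-7,6.5],
    [0,-8.2,5.5],
    [0,-8.2,2.5],
    [0,-8.2,0.8],
    [0,-8.2,0.8],
  ],
  roll=[0,0,0,0,0,0,0,0],
  grip=[6.2,6.2,6.2,6.2,6.2,5.5,5,4],
)

```text
time: 17.45
tool_pos: [0.5995, 0.1555, 0.0454]
tcp_rot: [-3.133, 0.0, 1.568]
ft_force: [-0.5, -0.7, -0.4]
opening: 0.58
grip_force: 0.0
```

send_rows(
  translation=[
    [0.1,0,0],
    [0.1,0,0],
    [0.1,0,0],
    [0.1,0,0],
    [0.1,0,0],
    [0.1,0,0],
    [0.1,0,0],
  ],
  roll=[0,0,0,0,0,0,0],
  grip=[1,1,1,1,1,1,1],
  force=20,
)

```text
time: 18.03
tool_pos: [0.6037, 0.1566, 0.0502]
tcp_rot: [3.141, -0.0, 1.57]
ft_force: [-0.9, 1.2, 3.5]
opening: 0.159
grip_force: 20.0
```

```bash
python3 - <<'E'
from h import *
o=snap("wrist","w11",(160,80,480,400),1.8);print(o["tool_pos"],o["opening"],o["ft_force"])
E
```

```text
[0.60367159 0.156634   0.05015044] 0.1591497081745513 [-0.93603642  1.21872344  3.53192892]
```

Post gripped. Slide the jaw, check with the anvil template before reaching the target.

send_rows(
  translation=[
    [0,0.4,0],
    [0,0.8,0],
    [0,1.2,0],
    [0,1.6,0],
    [0,1.9,0],
    [0,2.1,0],
    [0,2.1,0],
    [0,2.1,0],
  ],
  roll=[0,0,0,0,0,0,0,0],
  grip=[1,1,1,1,1,1,1,1],
)

```text
time: 18.75
tool_pos: [0.6033, 0.1769, 0.0502]
tcp_rot: [-3.141, 0.001, 1.571]
ft_force: [-1.9, -2.2, 5.4]
opening: 0.16
grip_force: 20.0
```

```bash
python3 - <<'E'
from h import *
o=snap("wrist","w12");print(o["tool_pos"],o["opening"],o["ft_force"])
print(anvil("w4","w12",.18085,o["tool_pos"][1]))
E
```

```text
[0.60331946 0.17692988 0.05015615] 0.1601547744421354 [-1.94925685 -2.21492518  5.4499785 ]
(np.float32(0.9840687), np.float64(-10.714840590953827), np.float64(-9.878707688934227), np.float64(0.33179877064269825))
```

send_rows(
  translation=[
    [0,0.1,0],
    [0,0.2,0],
    [0,0.3,0],
    [0,0.35,0],
    [0,0.35,0],
    [0,0.35,0],
  ],
  roll=[0,0,0,0,0,0],
  grip=[1,1,1,1,1,1],
)

```text
time: 19.3
tool_pos: [0.6032, 0.1794, 0.0502]
tcp_rot: [-3.141, 0.003, 1.571]
ft_force: [-2.5, -4.5, 6.3]
opening: 0.161
grip_force: 20.0
```

```bash
python3 - <<'E'
from h import *
o=snap("wrist","w13");print(o["tool_pos"],o["opening"],o["ft_force"])
print(anvil("w4","w13",.18085,o["tool_pos"][1]))
E
```

```text
[0.60324342 0.17941832 0.05015755] 0.1607426365779306 [-2.54577066 -4.50185755  6.25469084]
(np.float32(0.98225904), np.float64(-10.259390860795975), np.float64(-3.607824845873183), np.float64(2.6395103233820603))
```

send_rows(
  translation=[
    [0,0.1,0],
    [0,0.2,0],
    [0,0.23,0],
    [0,0.23,0],
    [0,0.23,0],
    [0,0.23,0],
  ],
  roll=[0,0,0,0,0,0],
  grip=[1,1,1,1,1,1],
)

```text
time: 19.85
tool_pos: [0.6032, 0.1811, 0.0502]
tcp_rot: [-3.14, 0.003, 1.571]
ft_force: [-2.4, -7.2, 7.0]
opening: 0.161
grip_force: 20.0
```

```bash
python3 - <<'E'
from h import *
o=snap("wrist","w14",(160,80,480,400),1.8);print(o["tool_pos"],o["opening"],o["ft_force"])
print(anvil("w4","w14",.18085,o["tool_pos"][1]))
E
```

```text
[0.60322792 0.18108642 0.05016592] 0.16125276223379476 [-2.37159059 -7.23243037  6.95242754]
(np.float32(0.98302), np.float64(-10.154550388455391), np.float64(0.5957687904838049), np.float64(4.26599967418222))
```

Anvil at about 4.1 mm by both image and force. Opening, releasing, and grasping the 40 mm sleeve.

send_rows(
  translation=[
    [0,-0.5,0],
    [0,-1,0],
    [0,-1.5,0],
    [0,-2,0],
    [0,-2.5,0],
    [0,-3,0],
    [0,-3,0],
    [0,-3,0],
  ],
  roll=[0,0,0,0,0,0,0,0],
  grip=[1,1,1,1,1,1,1,1],
)

```text
time: 20.57
tool_pos: [0.6037, 0.1531, 0.0501]
tcp_rot: [3.141, 0.0, 1.57]
ft_force: [-1.6, 0.4, 5.2]
opening: 0.158
grip_force: 20.0
```

send_rows(
  translation=[
    [0,0,0],
    [0,0,0],
    [0,0,0],
    [0,0,3],
    [0,2.5,5],
    [0,6,6],
    [0,9,6],
    [0,9,6],
  ],
  roll=[0,0,0,0,0,0,0,0],
  grip=[6.5,6.5,6.5,6.5,6.5,6.5,6.5,6.5],
)

```text
time: 21.23
tool_pos: [0.6041, 0.2485, 0.1105]
tcp_rot: [3.138, -0.003, 1.573]
ft_force: [-0.2, -0.1, -0.7]
opening: 0.68
grip_force: 0.0
```

```bash
python3 - <<'E'
from h import *
o=snap("wrist","w15",(120,100,520,400),2);print(o["tool_pos"],o["opening"])
im=np.load("pics/w15.npy");p=w2px("wrist",[.602,.243,.044],o);print(p)
g=cv2.cvtColor(im,cv2.COLOR_BGR2GRAY);u,v=p.astype(int)
m=((g<110)*255).astype(np.uint8);n,l,s,ct=cv2.connectedComponentsWithStats(m[v-30:v+30,u-40:u+40])
for i in range(1,n):
    if s[i,4]>25:print(s[i],ct[i]+[u-40,v-30])
E
```

```text
[0.60405744 0.24845482 0.11051522] 0.6795844288871291
[317.09973893 278.92542364]
[  0   0  17  14 200] [283.865 254.135]
[ 64   0  16  22 247] [350.65991903 257.67611336]
[ 31  22  19  18 241] [316.09543568 278.34439834]
```

send_rows(
  translation=[
    [-0.1,0,-3],
    [-0.1,0,-5.5],
    [-0.1,0,-6.4],
    [-0.1,0,-6.4],
    [-0.1,0,-6.4],
    [-0.1,0,-6.4],
    [-0.1,0,-6.4],
    [-0.1,0,-6.4],
  ],
  roll=[0,0,0,0,0,0,0,0],
  grip=[6.5,6.5,6.5,6.5,3.2,3.2,3.2,3.2],
  force=15,
)

```text
time: 21.95
tool_pos: [0.6036, 0.2432, 0.0468]
tcp_rot: [3.139, -0.001, 1.569]
ft_force: [0.1, -0.4, 0.6]
opening: 0.531
grip_force: 0.0
```

send_rows(
  translation=[
    [0,0,0],
    [0,0,0],
    [0,0,0],
    [0,0,3.5],
    [-1,-1,7],
    [-2.5,-4,10],
    [-4.5,-7.5,11],
    [-6.5,-11,11],
  ],
  roll=[0,0,0,0.12,0.24,0.36,0.48,0.6],
  grip=[3.2,3.2,3.2,3.2,3.2,3.2,3.2,3.2],
)

```text
time: 22.62
tool_pos: [0.5402, 0.1343, 0.1587]
tcp_rot: [3.134, 0.005, 2.178]
ft_force: [0.9, -1.0, -0.4]
opening: 0.453
grip_force: 15.0
```

send_rows(
  translation=[
    [-1,-3,0],
    [-1.5,-6,0],
    [-1.5,-9,0],
    [-1.5,-12,0],
    [-1,-15,0],
    [0,-16,0],
    [1,-16,0],
    [1.3,-16,0],
  ],
  roll=[0.12,0.24,0.36,0.48,0.6,0.72,0.84,0.96],
  grip=[3.2,3.2,3.2,3.2,3.2,3.2,3.2,3.2],
)

```text
time: 23.28
tool_pos: [0.553, -0.0272, 0.1555]
tcp_rot: [-3.141, 0.002, 3.133]
ft_force: [0.4, 0.2, 0.0]
opening: 0.455
grip_force: 15.0
```

send_rows(
  translation=[
    [0,0,0],
    [0,0,0],
    [0,0,0],
  ],
  roll=[0.07,0.07,0.07],
  grip=[3.2,3.2,3.2],
)

```text
time: 23.53
tool_pos: [0.5509, -0.0255, 0.1551]
tcp_rot: [3.141, -0.001, -3.086]
ft_force: [0.5, -1.5, 0.2]
opening: 0.453
grip_force: 15.0
```

send_rows(
  translation=[
    [0,-0.1,-3.5],
    [0,-0.1,-7],
    [0,-0.1,-9],
    [0,-0.1,-9.6],
    [0,-0.1,-9.6],
    [0,-0.1,-9.6],
    [0,-0.1,-9.6],
    [0,-0.1,-9.6],
  ],
  roll=[0,0,0,0,0,0,0,0],
  grip=[3.2,3.2,3.2,3.2,3.2,3.2,3.2,3.2],
)

```text
time: 24.2
tool_pos: [0.5524, -0.0268, 0.0609]
tcp_rot: [-3.141, 0.003, -3.084]
ft_force: [-1.3, -0.2, -0.5]
opening: 0.453
grip_force: 15.0
```

send_rows(
  translation=[
    [0,0,0],
    [0,0,0],
    [0,0,0],
    [0,0,0],
    [0,0,3],
    [0,0,7],
    [0,0,10],
    [0,0,10],
  ],
  roll=[0,0,0,0,0,0,0,0],
  grip=[5.8,5.8,5.8,5.8,5.8,5.8,5.8,5.8],
)

```text
time: 24.87
tool_pos: [0.5551, -0.0275, 0.1651]
tcp_rot: [-3.138, 0.012, -3.083]
ft_force: [0.8, -0.3, -0.3]
opening: 0.669
grip_force: 0.0
```

```bash
python3 - <<'E'
from h import *
o=bot.get_obs();print(o["tool_pos"],o["tcp_rot"],o["opening"],o["joint_pos"])
E
```

```text
[ 0.55509822 -0.02749235  0.16512781] [-3.13786667  0.01160279 -3.08341151] 0.6692714789914477 [-2.50545796e-01  5.38778853e-01  1.69217095e+00 -3.12609443e-05
  8.98456523e-01 -1.87948233e+00]
```

Both sleeves should be in the bin (I'll check later). Now to the hook.

send_rows(
  translation=[
    [-3,-1,3],
    [-6,-4,6],
    [-9,-8,8],
    [-11,-12,9.5],
    [-11.2,-16,9.5],
    [-11.2,-20,9.5],
    [-11.2,-24,9.5],
    [-11.2,-28,9.5],
  ],
  roll=[0,-0.05,-0.1,-0.15,-0.2,-0.21,-0.21,-0.21],
  grip=[5,4,4,4,4,4,4,4],
)

```text
time: 25.53
tool_pos: [0.4385, -0.2896, 0.2544]
tcp_rot: [-3.142, 0.0, 2.989]
ft_force: [1.1, 0.0, 0.1]
opening: 0.462
grip_force: 0.0
```

send_rows(
  translation=[
    [0,-3,0],
    [0,-6.6,0],
    [0,-6.6,0],
    [0,-6.6,0],
    [0,-6.6,0],
  ],
  roll=[0,0,0,0,0],
  grip=[4,4,4,4,4],
)

```text
time: 25.95
tool_pos: [0.4388, -0.353, 0.2533]
tcp_rot: [3.139, -0.002, 2.989]
ft_force: [-0.1, 1.3, 0.5]
opening: 0.458
grip_force: 0.0
```

```bash
python3 - <<'E'
from h import *
o=snap("wrist","w16");o2=snap("top","t16",(200,150,440,290),2.5)
print(o["tool_pos"],o["tcp_rot"],o["opening"])
print([w2px("wrist",p,o).round() for p in([.4657,-.3775,.171],[.4755,-.3145,.16],[.4586,-.4242,.16])])
a=np.load("pics/w16.npy")[:,:][130:400,150:500];b=np.load("pics/t16.npy")[195:285,310:385]
b=cv2.resize(b,None,fx=4,fy=4,interpolation=cv2.INTER_CUBIC);a=cv2.resize(a,None,fx=1.4,fy=1.4,interpolation=cv2.INTER_CUBIC)
H=max(a.shape[0],b.shape[0]);f=lambda i:cv2.copyMakeBorder(i,0,H-i.shape[0],0,0,0)
cv2.imwrite("pics/c16.png",np.hstack([f(a),f(b)]))
E
```

```text
[ 0.43877043 -0.35297468  0.25328674] [ 3.13945796e+00 -1.77283383e-03  2.98882223e+00] 0.4578749651265181
[array([292., 305.]), array([380., 298.]), array([229., 298.])]
```

View pics/c16.png

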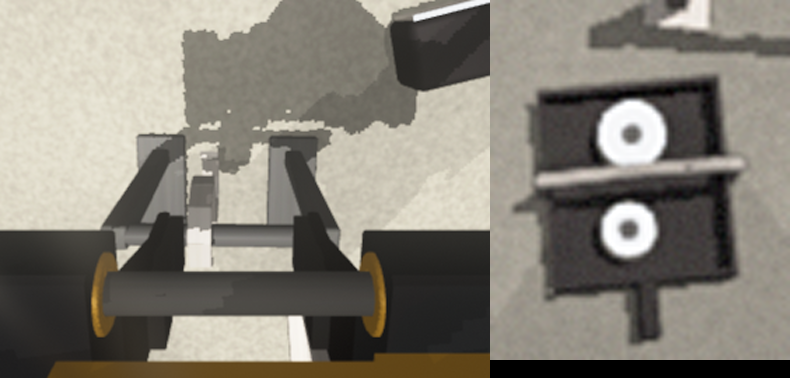

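Right panel: both sleeves upright in the bin, which hasn't moved. Left panel: the hook strap is at about (293,298), as predicted, squared to the tool. Moving over the leg, then descending.

send_rows(
  translation=[
    [0.1,-1,0],
    [0.1,-2.05,0],
    [0.1,-2.05,0],
    [0.1,-2.05,-2],
    [0.1,-2.05,-4],
    [0.1,-2.05,-6],
    [0.1,-2.05,-8],
    [0.1,-2.05,-9],
  ],
  roll=[0,0,0,0,0,0,0,0],
  grip=[3.2,3.2,3.2,3.2,3.2,3.2,3.2,3.2],
)

```text
time: 26.72
tool_pos: [0.4397, -0.3735, 0.162]
tcp_rot: [3.139, -0.003, 2.989]
ft_force: [0.3, 0.5, -0.2]
opening: 0.373
grip_force: 0.0
```

send_rows(
  translation=[
    [0,0,-1],
    [0,0,-1.5],
    [0,0,-1.5],
    [0,0,-1.5],
  ],
  roll=[0,0,0,0],
  grip=[3.2,3.2,3.2,3.2],
)

```text
time: 27.05
tool_pos: [0.4408, -0.3748, 0.1496]
tcp_rot: [-3.141, 0.001, 2.989]
ft_force: [0.3, -0.4, 0.2]
opening: 0.369
grip_force: 0.0
```

send_rows(
  translation=[
    [0,0,0],
    [0,0,0],
    [0,0,0],
    [0,0,0],
    [0,0,0],
    [0,0,0],
    [0,0,0],
    [0,0,0],
  ],
  roll=[0,0,0,0,0,0,0,0],
  grip=[0.6,0.6,0.6,0.6,0.6,0.6,0.6,0.6],
  force=30,
)

```text
time: 27.72
tool_pos: [0.4407, -0.3746, 0.1496]
tcp_rot: [-3.141, 0.001, 2.989]
ft_force: [-0.5, 1.1, 3.4]
opening: 0.13
grip_force: 30.0
```

send_rows(
  translation=[
    [0,0,0],
    [0,0,0],
    [0,0,0.5],
    [0,0,1.2],
    [0,0,1.8],
    [0,0,2.3],
    [0,0,2.3],
    [0,0,2.3],
  ],
  roll=[0,0,0,0,0,0,0,0],
  grip=[0.6,0.6,0.6,0.6,0.6,0.6,0.6,0.6],
)

```text
time: 28.38
tool_pos: [0.4406, -0.3745, 0.1727]
tcp_rot: [-3.141, 0.001, 2.989]
ft_force: [0.3, 0.7, -0.5]
opening: 0.132
grip_force: 30.0
```

```bash
python3 - <<'E'
from h import *
o=snap("wrist","w17",(220,200,420,400),3);snap("side","s17",(330,100,430,220),5);print(o["tool_pos"],o["tcp_rot"],o["opening"],o["ft_force"])
E
```

```text
[ 0.44057079 -0.3745416   0.17267235] [-3.14093950e+00  6.70185481e-04  2.98949357e+00] 0.13159506962678966 [ 0.2722926   0.67747211 -0.46317527]
```

Hook held at 11.4 mm opening and lifted clear. Backing it off the stand, raising, and moving to the pre-approach in front of the rail.

send_rows(
  translation=[
    [-1.5,0.25,0],
    [-3,0.5,0],
    [-4.5,0.7,0],
    [-5.9,0.9,0],
    [-5.9,0.9,3],
    [-5.9,0.9,6],
    [-5.9,1.5,9],
    [-4,4,12],
  ],
  roll=[0,0,0,0,0,0,0,0],
  grip=[0.6,0.6,0.6,0.6,0.6,0.6,0.6,0.6],
)

```text
time: 29.15
tool_pos: [0.3979, -0.338, 0.292]
tcp_rot: [-3.139, -0.001, 2.985]
ft_force: [1.5, -0.0, -1.6]
opening: 0.134
grip_force: 30.0
```

send_rows(
  translation=[
    [2,2,0],
    [4,4,0],
    [6.5,6.5,0],
    [9,9,0],
    [11.5,11.5,0],
    [13.5,13.5,0],
    [14.4,14.6,0],
    [14.4,14.6,0],
  ],
  roll=[0,0,0.03,0.06,0.091,0.091,0.091,0.091],
  grip=[0.6,0.6,0.6,0.6,0.6,0.6,0.6,0.6],
)

```text
time: 29.82
tool_pos: [0.5452, -0.1866, 0.2904]
tcp_rot: [3.14, -0.0, 3.085]
ft_force: [-0.1, -0.4, -0.5]
opening: 0.131
grip_force: 30.0
```

send_rows(
  translation=[
    [0,0,0],
    [0,0,0],
    [0,0,0],
  ],
  roll=[0,0,0],
  grip=[0.6,0.6,0.6],
)

```text
time: 30.07
tool_pos: [0.5428, -0.1903, 0.2908]
tcp_rot: [-3.142, -0.001, 3.079]
ft_force: [-0.1, -0.1, -0.7]
opening: 0.132
grip_force: 30.0
```

```bash
python3 - <<'E'
from h import *
o=snap("wrist","w18");snap("side","s18",(230,80,390,280),3);snap("top","t18",(340,140,540,240),4);print(o["tool_pos"],o["tcp_rot"],o["opening"],o["ft_force"])
print("side proj of rail ends",w2px("side",[.6398,-.0571,.28]),w2px("side",[.6238,-.3185,.28]),"wrist rail",w2px("wrist",[.6318,-.188,.28],o))
print("tri",tri([("top",340+92/3.8,140+97/3.8),("side",272,177.5)]),tri([("top",340+612/3.8,140+123/3.8),("side",303,115)]))
# hook expected in side
t=o["tool_pos"];print("hook px",[w2px("side",t+np.array([.025+dx,0,-.0366+dz])) for dx,dz in((0,0.058),(.022,.034),(-.022,-.034),(0,-.058))])
# rail line in side image: bright ridge rows near columns
g=cv2.cvtColor(np.load("pics/s18.npy"),cv2.COLOR_BGR2GRAY)
for v in(125,135,145,155,165):print(v,g[v,275:312].tolist())
E
```

```text
[ 0.54284521 -0.1902534   0.29075136] [-3.14153219e+00 -8.71251568e-04  3.07909146e+00] 0.1322926597490186 [-0.13330026 -0.1202663  -0.71787975]
side proj of rail ends [271.3466553 177.1172097] [301.55731146 113.86578612] wrist rail [335.40192949 458.05611659]
tri [ 0.63912118 -0.05722347  0.27910671] [ 0.62227822 -0.31962403  0.27650095]
hook px [array([312.0710381 , 136.21119464]), array([303.55598499, 142.56147064]), array([319.89249295, 165.14206425]), array([311.69791998, 170.68431459])]
125 [164, 163, 162, 162, 163, 163, 164, 163, 162, 162, 162, 162, 162, 163, 163, 162, 159, 158, 158, 164, 184, 198, 184, 147, 98, 71, 73, 72, 71, 72, 69, 49, 38, 28, 28, 25, 48]
135 [162, 162, 163, 164, 164, 164, 163, 162, 164, 165, 164, 165, 165, 163, 158, 169, 182, 169, 140, 116, 137, 146, 106, 58, 57, 55, 82, 95, 62, 55, 54, 45, 30, 28, 28, 28, 29]
145 [164, 163, 163, 164, 166, 166, 164, 163, 162, 159, 166, 182, 172, 147, 114, 130, 166, 165, 163, 164, 165, 164, 140, 68, 25, 39, 40, 33, 17, 11, 8, 10, 11, 11, 8, 11, 10]
155 [163, 164, 163, 162, 158, 166, 183, 175, 152, 120, 130, 159, 160, 163, 163, 163, 160, 159, 160, 164, 165, 164, 162, 161, 141, 88, 73, 73, 72, 89, 133, 159, 158, 156, 151, 131, 87]
165 [176, 199, 195, 172, 133, 125, 160, 160, 163, 164, 162, 162, 161, 161, 160, 159, 158, 160, 162, 163, 163, 163, 166, 167, 143, 87, 73, 73, 73, 74, 74, 102, 145, 165, 167, 168, 170]
```

The rail agrees between top and side views to about 1 mm. Inserting the hook over the rail.

send_rows(
  translation=[
    [0,0,0.2],
    [1,-0.05,0.2],
    [2,-0.1,0.2],
    [3,-0.2,0.2],
    [4,-0.25,0.2],
    [5,-0.3,0.2],
    [6,-0.4,0.2],
    [6.4,-0.4,0.2],
  ],
  roll=[0,0,0,0,0,0,0,0],
  grip=[0.6,0.6,0.6,0.6,0.6,0.6,0.6,0.6],
)

```text
time: 30.88
tool_pos: [0.6099, -0.1936, 0.2926]
tcp_rot: [-3.141, 0.001, 3.081]
ft_force: [-0.7, 0.5, 0.1]
opening: 0.131
grip_force: 30.0
```

send_rows(
  translation=[
    [0,0,0],
    [0,0,0],
  ],
  roll=[0,0],
  grip=[0.6,0.6],
)

```text
time: 31.05
tool_pos: [0.6078, -0.1931, 0.2925]
tcp_rot: [3.141, -0.001, 3.081]
ft_force: [-0.1, 0.4, -0.7]
opening: 0.132
grip_force: 30.0
```

send_rows(
  translation=[
    [0,0,-0.4],
    [0,0,-0.8],
    [0,0,-1.2],
    [0,0,-1.6],
    [0,0,-1.9],
    [0,0,-1.9],
  ],
  roll=[0,0,0,0,0,0],
  grip=[0.6,0.6,0.6,0.6,0.6,0.6],
)

```text
time: 31.55
tool_pos: [0.607, -0.1932, 0.2729]
tcp_rot: [3.141, -0.002, 3.08]
ft_force: [0.1, 0.2, -0.8]
opening: 0.129
grip_force: 30.0
```

send_rows(
  translation=[
    [0,0,-0.15],
    [0,0,-0.25],
    [0,0,-0.25],
    [0,0,-0.25],
  ],
  roll=[0,0,0,0],
  grip=[0.6,0.6,0.6,0.6],
)

```text
time: 31.88
tool_pos: [0.6077, -0.1934, 0.2716]
tcp_rot: [-3.141, 0.0, 3.08]
ft_force: [1.3, 0.4, 0.2]
opening: 0.132
grip_force: 30.0
```

send_rows(
  translation=[
    [0,0,-0.1],
    [0,0,-0.1],
    [0,0,-0.1],
  ],
  roll=[0,0,0],
  grip=[0.6,0.6,0.6],
)

```text
time: 32.13
tool_pos: [0.6078, -0.1935, 0.2708]
tcp_rot: [-3.141, 0.001, 3.08]
ft_force: [-0.4, 0.1, 0.3]
opening: 0.131
grip_force: 30.0
```

send_rows(
  translation=[
    [0,0,-0.1],
    [0,0,-0.15],
    [0,0,-0.15],
    [0,0,-0.15],
  ],
  roll=[0,0,0,0],
  grip=[0.6,0.6,0.6,0.6],
)

```text
time: 32.47
tool_pos: [0.6082, -0.1936, 0.2705]
tcp_rot: [-3.141, 0.002, 3.081]
ft_force: [-1.1, 0.6, 6.0]
opening: 0.128
grip_force: 30.0
```

```bash
python3 - <<'E'
from h import *
o=bot.get_obs();print(o["tool_pos"],o["ft_force"],o["wrist_torque"])
E
```

```text
[ 0.60816483 -0.19355648  0.27045757] [-1.07403146  0.62795736  6.00183423] [0.15429231 0.07980471 0.02393457]
```

Seated (6 N upward). Releasing and backing off.

send_rows(
  translation=[
    [0,0,0.05],
    [0,0,0.05],
    [0,0,0.05],
    [0,0,0.05],
    [0,0,0.05],
    [-2,0.1,0.05],
    [-4,0.2,0.05],
    [-7,0.4,0.05],
  ],
  roll=[0,0,0,0,0,0,0,0],
  grip=[1.6,2.2,2.8,3.2,3.2,3.2,3.2,3.2],
)

```text
time: 33.13
tool_pos: [0.5385, -0.1898, 0.2691]
tcp_rot: [-3.141, 0.002, 3.081]
ft_force: [0.6, -0.7, 0.4]
opening: 0.367
grip_force: 0.0
```

send_rows(
  translation=[
    [-3,2,0],
    [-6,5,0],
    [-8,9,-2],
    [-9.4,13,-5],
    [-9.4,15.5,-8],
    [-9.4,15.5,-11],
    [-9.4,15.5,-12],
    [-9.4,15.5,-12],
  ],
  roll=[0.03,0.06,0.09,0.137,0.137,0.137,0.137,0.137],
  grip=[3.2,3.2,3.2,3.2,3.2,3.2,3.2,3.2],
)

```text
time: 33.8
tool_pos: [0.4413, -0.0328, 0.1469]
tcp_rot: [3.139, -0.007, -3.064]
ft_force: [-0.0, -0.3, 0.6]
opening: 0.372
grip_force: 0.0
```

```bash
python3 - <<'E'
from h import *
o=snap("wrist","w19");snap("side","s19",(250,90,350,210),4);snap("top","t19",(360,150,460,230),4);print(o["tool_pos"],o["tcp_rot"],o["opening"])
print("fin px",w2px("wrist",[.4296,-.0362,.039],o),w2px("wrist",[.4442,-.035,.039],o))
a=np.load("pics/w19.npy")[150:450,170:470];b=cv2.imread("pics/s19.png");c=cv2.imread("pics/t19.png")
a=a[:280];H=480;f=lambda i:cv2.copyMakeBorder(i[:H],0,H-min(H,i.shape[0]),0,0,cv2.BORDER_CONSTANT)
c=cv2.resize(c,(200,160))
out=np.hstack([f(b),np.vstack([f(a)[:280],cv2.copyMakeBorder(c,20,20,0,100,cv2.BORDER_CONSTANT)])]);print(out.shape)
cv2.imwrite("pics/c19.png",out)
E
```

```text
[ 0.44132481 -0.03284899  0.14690994] [ 3.13877469 -0.00666941 -3.06395223] 0.37237046770905513
fin px [317.09064319 238.42291962] [317.22798578 257.18983502]
(480, 700, 3)
```

View pics/c19.png

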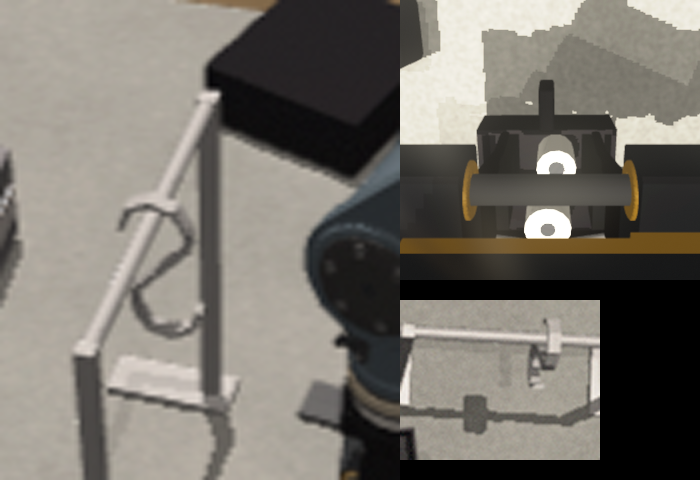

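The hook hangs on the rail, lower curl opening toward the robot (side panel). The fin is at wrist column 317, centred, and both sleeves stand in the bin. Descending to the fin.

send_rows(
  translation=[
    [0.2,0,0],
    [0.2,0,-3],
    [0.2,0,-6],
    [0.2,0,-9],
    [0.2,0,-9.5],
    [0.2,0,-9.5],
  ],
  roll=[0,0,0,0,0,0],
  grip=[3.2,3.2,3.2,3.2,3.2,3.2],
)

```text
time: 34.45
tool_pos: [0.4456, -0.0348, 0.0539]
tcp_rot: [3.141, -0.002, -3.067]
ft_force: [-0.4, 0.7, 0.1]
opening: 0.367
grip_force: 0.0
```

```bash
python3 - <<'E'
from h import *
o=bot.get_obs();print(o["tool_pos"],o["tcp_rot"],o["opening"],o["ft_force"])
print("hook top",px2w("top",436.2,167.5,.291))
g=np.load("pics/t19.npy").astype(int).sum(2)
for v in(162,165,168,171,174):print(v,g[v,425:448].tolist())
E
```

```text
[ 0.44562014 -0.03476912  0.05388568] [ 3.14082937e+00 -1.81053953e-03 -3.06656375e+00] 0.3669124962159548 [-0.40957338  0.69471688  0.11410549]
hook top [ 0.63164399 -0.19274375  0.291     ]
162 [464, 455, 461, 480, 486, 455, 431, 384, 375, 473, 542, 551, 533, 537, 528, 483, 475, 470, 473, 466, 482, 482, 485]
165 [450, 442, 431, 411, 438, 457, 451, 461, 408, 442, 536, 529, 521, 520, 534, 501, 460, 456, 474, 458, 462, 462, 477]
168 [658, 656, 650, 667, 665, 654, 645, 638, 510, 507, 638, 630, 623, 624, 630, 611, 589, 568, 568, 552, 554, 547, 542]
171 [353, 353, 358, 365, 389, 394, 398, 387, 422, 525, 646, 626, 619, 623, 619, 540, 455, 470, 468, 481, 481, 484, 503]
174 [273, 208, 191, 240, 354, 445, 445, 410, 414, 532, 641, 636, 617, 627, 597, 505, 421, 431, 438, 437, 437, 424, 425]
```

send_rows(
  translation=[
    [0,0,-1.5],
    [0,0,-2.5],
    [0,0,-2.6],
    [0,0,-2.6],
    [0,0,-2.6],
    [0,0,-2.6],
    [0,0,-2.6],
    [0,0,-2.6],
  ],
  roll=[0,0,0,0,0,0,0,0],
  grip=[3.2,3.2,3.2,0.6,0.6,0.6,0.6,0.6],
  force=55,
)

```text
time: 35.12
tool_pos: [0.4463, -0.0346, 0.0294]
tcp_rot: [-3.141, 0.002, -3.066]
ft_force: [1.0, -0.4, 7.0]
opening: 0.133
grip_force: 55.0
```

send_rows(
  translation=[
    [0,0,0],
    [0,0,0],
    [0,0,0],
    [0,0,0],
    [0,0,0],
    [0,0,0.5],
    [0,0,1],
    [0,0,1],
  ],
  roll=[0,0,0,0,0,0,0,0],
  grip=[0.6,0.6,0.6,0.6,0.6,0.6,0.6,0.6],
)

```text
time: 35.78
tool_pos: [0.4457, -0.0344, 0.0392]
tcp_rot: [-3.141, 0.0, -3.065]
ft_force: [-0.6, -0.2, -2.0]
opening: 0.135
grip_force: 55.0
```

send_rows(
  translation=[
    [0,0,1],
    [0,0,2],
    [0,0,3],
    [0,0,3],
    [0,0,3],
  ],
  roll=[0,0,0,0,0],
  grip=[0.6,0.6,0.6,0.6,0.6],
)

```text
time: 36.2
tool_pos: [0.4458, -0.0344, 0.0687]
tcp_rot: [-3.141, 0.001, -3.066]
ft_force: [0.4, -0.5, -2.2]
opening: 0.131
grip_force: 55.0
```

```bash
python3 - <<'E'
from h import *
o=snap("side","s20");o=snap("wrist","w20");print(o["tool_pos"],o["tcp_rot"],o["opening"],o["ft_force"],o["wrist_torque"])
t=o["tool_pos"];yaw=o["tcp_rot"][2]-np.pi;Rz=R.from_euler("z",yaw).as_matrix()
b=t+Rz@np.array([.0765,0,-.027]);print("bin origin est",b)
for n in("side","wrist"):
  print(n,{k:w2px(n,b+Rz@np.array(v),o).round(1).tolist() for k,v in dict(bailL=(0,.057,.084),peak=(0,0,.096),bailR=(0,-.057,.084),finend=(-.093,0,.039)).items()})
g=np.load("pics/s20.npy").astype(int).sum(2);np.set_printoptions(linewidth=250)
p=w2px("side",b+Rz@np.array([0,0,.096])).astype(int)
print(p);print(g[p[1]-10:p[1]+12,p[0]-14:p[0]+15])
E
```

```text
[ 0.44549337 -0.03434945  0.06830583] [ 3.14153315e+00 -2.06681242e-04 -3.06567601e+00] 0.13688660142777023 [ 0.30729757 -0.22095223 -1.67477032] [ 0.00308903  0.18599378 -0.06470993]
bin origin est [ 0.52177302 -0.02854741  0.04130583]
side {'bailL': [313.3, 252.5], 'peak': [316.2, 232.3], 'bailR': [318.8, 219.0], 'finend': [350.8, 249.9]}
wrist {'bailL': [482.7, 597.4], 'peak': [322.2, 644.7], 'bailR': [161.2, 597.7], 'finend': [321.6, 302.4]}
[316 232]
[[506 501 495 497 500 499 505 513 510 505 504 505 509 507 527 564 512 429 466 502 497 502 493 485 490 505 509 508 506]
 [487 500 497 495 494 493 499 508 515 510 502 499 500 479 493 550 470 367 461 502 500 501 495 492 495 502 504 503 501]
 [375 485 504 499 496 499 500 506 507 504 501 502 508 481 490 548 446 338 464 505 498 499 496 490 495 505 509 504 499]
 [288 397 504 501 496 498 503 507 506 506 508 509 505 489 507 541 419 323 461 504 501 501 499 495 494 498 504 502 496]
 [289 391 505 507 507 503 502 501 499 511 512 508 502 503 531 535 394 306 448 502 502 501 505 509 505 500 499 499 494]
 [304 403 492 493 499 501 500 495 495 503 510
[... 1278 characters left out ...]
 38  40  34  41  42  37  42  45 347 567 567 366  55  38  40  43  41  39  40  42  45  39  41  45  42  68]
 [ 58  45  46  47  46  42  40  46  43  41  54 352 568 556 343  41  39  42  44  43  40  44  38  39  38  43  41  40  81]
 [227 303 349 348 317 216  89  56  59  50  79 358 558 509 232  45  40  41  46  44  41  39  42  43  39  43  42  39  86]
 [616 718 748 748 731 586 367 270 100  60 132 392 544 445 205  49  45  47  60  55  46  43  45  42  38  42  38  40 104]
 [747 747 748 748 744 735 737 679 346 159 211 469 578 415 130  58  58  56  62  60  57  54  48  50  49  48  49  50 116]
 [747 746 743 743 740 734 737 737 693 415 252 495 587 409 130  93  54  53  83  96  64  64  68  64  66  64  67  74 120]]
```

Bin held level and lifted. Raise, swing to pre-approach in front of the hook.

send_rows(
  translation=[
    [0,0,2],
    [0,0,4],
    [0,0,6],
    [0,-1.5,7.5],
    [0,-4,7.8],
    [0,-7,7.8],
    [0,-10,7.8],
    [0,-13,7.8],
  ],
  roll=[0,0,0,-0.03,-0.06,-0.09,-0.12,-0.137],
  grip=[0.6,0.6,0.6,0.6,0.6,0.6,0.6,0.6],
)

```text
time: 36.97
tool_pos: [0.445, -0.1652, 0.1459]
tcp_rot: [3.141, -0.001, 3.08]
ft_force: [-0.1, 0.2, -2.0]
opening: 0.135
grip_force: 55.0
```

send_rows(
  translation=[
    [0.5,-1.5,0],
    [1.5,-2.1,0],
    [2.5,-2.1,0],
    [3.5,-2.1,0],
    [4.5,-2.1,0],
    [5,-2.1,0],
    [5,-2.1,0],
    [5,-2.1,0],
  ],
  roll=[0,0,0,0,0,0,0,0],
  grip=[0.6,0.6,0.6,0.6,0.6,0.6,0.6,0.6],
)

```text
time: 37.63
tool_pos: [0.4957, -0.1843, 0.1462]
tcp_rot: [3.141, -0.001, 3.082]
ft_force: [-0.2, 0.2, -2.9]
opening: 0.135
grip_force: 55.0
```

send_rows(
  translation=[
    [0,0,0],
    [0,0,0],
    [0,0,0],
  ],
  roll=[0,0,0],
  grip=[0.6,0.6,0.6],
)

```text
time: 37.88
tool_pos: [0.4952, -0.1851, 0.1465]
tcp_rot: [3.141, -0.001, 3.081]
ft_force: [-0.8, -0.3, -1.8]
opening: 0.134
grip_force: 55.0
```

```bash
cat > chk.py <<'E'
from h import *
import sys
f=sys.argv[1];o=snap("side","s"+f);o=snap("top","t"+f);print(o["tool_pos"],o["tcp_rot"],o["opening"],o["ft_force"],o["wrist_torque"])
t=o["tool_pos"];yaw=o["tcp_rot"][2]-np.pi;Rz=R.from_euler("z",yaw).as_matrix();b=t+Rz@np.array([.0765,0,-.029]);print("bin",b)
hk=np.array([.6315,-.194,.233]);Rh=R.from_euler("z",-.061).as_matrix()
for n in("side","top"):
  print(n,{k:w2px(n,b+Rz@np.array(v)).round(1).tolist() for k,v in dict(bailL=(0,.057,.084),peak=(0,0,.096),bailR=(0,-.057,.084),q=(0,-.03,.0897),q2=(0,.03,.0897)).items()})
  print(n,{k:w2px(n,hk+Rh@np.array(v)).round(1).tolist() for k,v in dict(low=(0,0,-.0495),ltip=(-.022,0,-.034),leg=(.022,0,-.02),top=(0,0,.058)).items()})
E
python3 chk.py 21; python3 - <<'E'
import numpy as np
g=np.load("pics/t21.npy").astype(int).sum(2)
np.set_printoptions(linewidth=250);np.save("/tmp/x",g)
E
```

```text
[ 0.49527481 -0.18526058  0.14650357] [ 3.14146417e+00 -3.24311644e-04  3.08039752e+00] 0.13604190505826858 [ 0.35589055 -0.02997031 -2.17397707] [0.00499706 0.16916825 0.00362754]
bin [ 0.57163162 -0.18993908  0.11750357]
side {'bailL': [304.5, 183.3], 'peak': [310.3, 165.7], 'bailR': [315.8, 155.6], 'q': [313.3, 160.3], 'q2': [307.3, 174.9]}
side {'low': [289.2, 169.8], 'ltip': [296.8, 167.1], 'leg': [281.1, 160.1], 'top': [288.0, 138.5]}
top {'bailL': [399.0, 205.7], 'peak': [427.8, 206.1], 'bailR': [454.5, 208.6], 'q': [441.9, 207.4], 'q2': [412.5, 205.9]}
top {'low': [426.2, 180.7], 'ltip': [427.2, 189.3], 'leg': [429.2, 166.9], 'top': [436.9, 167.6]}
```

```bash
python3 - <<'E'
import numpy as np
g=np.load("pics/t21.npy").astype(int).sum(2)
for c in(396,400,406,412,420,428,436,442,450,455,459):print(c,"r196:",g[196:218,c].tolist())
s=np.load("pics/s21.npy").astype(int).sum(2)
for r in(150,154,157,160,164,168,172,176,180,184):print(r,"c296",s[r,292:326].tolist())
E
```

```text
396 r196: [196, 131, 55, 48, 61, 57, 72, 39, 61, 91, 130, 168, 194, 179, 190, 180, 103, 69, 42, 67, 54, 73]
400 r196: [179, 186, 181, 165, 176, 154, 195, 426, 561, 538, 412, 250, 174, 200, 184, 187, 188, 124, 75, 42, 66, 122]
406 r196: [114, 135, 150, 131, 144, 157, 198, 438, 561, 526, 411, 275, 164, 173, 182, 183, 174, 196, 127, 61, 77, 160]
412 r196: [399, 380, 468, 424, 293, 244, 237, 343, 500, 539, 433, 250, 60, 127, 185, 165, 191, 188, 177, 120, 69, 265]
420 r196: [171, 138, 177, 501, 736, 754, 757, 687, 561, 512, 396, 218, 96, 36, 69, 103, 119, 173, 174, 156, 148, 128]
428 r196: [503, 200, 61, 101, 156, 235, 249, 245, 181, 160, 191, 248, 282, 291, 311, 301, 299, 285, 294, 287, 282, 301]
436 r196: [291, 295, 296, 285, 296, 292, 292, 301, 292, 299, 288, 299, 289, 294, 285, 250, 277, 289, 306, 359, 406, 412]
442 r196: [299, 295, 277, 235, 194, 158, 184, 204, 254, 290, 328, 339, 339, 357, 364, 358, 377, 390, 399, 429, 424, 432]
450 r196: [481, 489, 442, 337, 259, 269, 261, 287, 301, 301, 318, 308, 321, 316, 330, 323, 335, 328, 331, 361, 370, 369]
455 r196: [565, 582, 598, 601, 473,
[... 1249 characters left out ...]
89, 488, 491, 498, 501, 491, 399]
172 c296 [296, 317, 304, 279, 242, 178, 98, 39, 41, 37, 38, 40, 38, 43, 361, 556, 516, 325, 53, 39, 39, 41, 40, 39, 43, 41, 45, 49, 59, 71, 87, 122, 154, 130]
176 c296 [51, 37, 46, 79, 231, 355, 384, 389, 389, 369, 304, 202, 112, 374, 532, 451, 240, 39, 42, 38, 38, 34, 40, 42, 40, 40, 41, 36, 45, 82, 136, 157, 137, 100]
180 c296 [250, 421, 453, 415, 437, 399, 219, 174, 213, 566, 729, 672, 544, 542, 393, 164, 105, 113, 112, 107, 88, 59, 59, 50, 56, 52, 56, 56, 63, 112, 145, 115, 84, 82]
184 c296 [190, 358, 450, 463, 438, 396, 394, 426, 612, 719, 665, 489, 461, 342, 207, 128, 103, 105, 102, 99, 102, 250, 583, 724, 640, 257, 157, 211, 259, 205, 116, 95, 91, 87]
```

The wire is where predicted to within ~2 mm in both cameras. Inserting the bail: +5.8 cm forward.

send_rows(
  translation=[
    [0.8,-0.05,0],
    [1.6,-0.1,0],
    [2.4,-0.15,0],
    [3.2,-0.2,0],
    [4,-0.25,0],
    [4.7,-0.3,0],
    [5.3,-0.35,0],
    [5.8,-0.35,0],
  ],
  roll=[0,0,0,0,0,0,0,0],
  grip=[0.6,0.6,0.6,0.6,0.6,0.6,0.6,0.6],
)

```text
time: 38.65
tool_pos: [0.5545, -0.189, 0.1463]
tcp_rot: [-3.141, 0.0, 3.081]
ft_force: [-0.2, -0.5, -2.4]
opening: 0.135
grip_force: 55.0
```

send_rows(
  translation=[
    [0,0,0],
    [0,0,0],
    [0,0,0],
  ],
  roll=[0,0,0],
  grip=[0.6,0.6,0.6],
)

```text
time: 38.9
tool_pos: [0.5532, -0.1887, 0.1463]
tcp_rot: [3.141, -0.001, 3.08]
ft_force: [0.1, -0.8, -2.1]
opening: 0.132
grip_force: 55.0
```

```bash
python3 chk.py 22; python3 - <<'E'
import numpy as np
g=np.load("pics/t22.npy").astype(int).sum(2)
for c in(400,404,408):print(c,"r172:",g[172:195,c].tolist())
s=np.load("pics/s22.npy").astype(int).sum(2);a=np.load("pics/s21.npy").astype(int).sum(2)
for r in(145,150,155,158,160,162,164,166,168,170,172,174,176,180):print(r,"c272",s[r,272:306].tolist())
E
```

```text
[ 0.55309394 -0.18868727  0.14632055] [ 3.14121596e+00 -9.54843565e-04  3.08040531e+00] 0.13110943921644921 [-0.70240626 -0.40280587 -2.35072736] [ 0.09358655  0.1880205  -0.04998671]
bin [ 0.62945078 -0.19336518  0.11732055]
side {'bailL': [283.3, 179.2], 'peak': [289.6, 161.8], 'bailR': [295.7, 151.9], 'q': [292.8, 156.5], 'q2': [286.3, 170.9]}
side {'low': [289.2, 169.8], 'ltip': [296.8, 167.1], 'leg': [281.1, 160.1], 'top': [288.0, 138.5]}
top {'bailL': [400.0, 178.3], 'peak': [428.6, 178.3], 'bailR': [455.1, 181.1], 'q': [442.7, 179.8], 'q2': [413.5, 178.3]}
top {'low': [426.2, 180.7], 'ltip': [427.2, 189.3], 'leg': [429.2, 166.9], 'top': [436.9, 167.6]}
400 r172: [163, 159, 169, 234, 440, 425, 296, 199, 183, 174, 181, 169, 143, 141, 146, 145, 129, 75, 86, 92, 108, 86, 74]
404 r172: [156, 159, 170, 243, 462, 562, 435, 226, 158, 162, 176, 170, 183, 181, 187, 175, 114, 72, 54, 70, 80, 54, 64]
408 r172: [151, 100, 133, 210, 457, 572, 439, 210, 169, 179, 136, 73, 54, 50, 78, 59, 90, 76, 79, 82, 76, 78, 61]
145 c272 [481, 478, 484, 484, 483, 484, 480, 414, 257, 355, 480, 482, 478, 50
[... 1673 characters left out ...]
4, 154, 130, 86, 81]
172 c272 [511, 590, 539, 442, 344, 281, 333, 326, 312, 283, 230, 211, 394, 477, 262, 220, 234, 253, 271, 280, 281, 281, 271, 255, 230, 181, 98, 48, 109, 154, 137, 100, 97, 84]
174 c272 [593, 560, 478, 405, 616, 738, 738, 732, 719, 722, 719, 674, 541, 460, 201, 67, 52, 50, 59, 123, 148, 107, 64, 36, 38, 41, 37, 44, 65, 77, 79, 83, 72, 110]
176 c272 [598, 583, 503, 594, 719, 664, 432, 279, 331, 557, 655, 564, 490, 455, 496, 99, 100, 102, 105, 95, 66, 60, 59, 56, 69, 80, 74, 77, 83, 84, 85, 82, 80, 65]
180 c272 [211, 207, 367, 653, 730, 713, 713, 714, 716, 651, 385, 296, 287, 315, 214, 126, 102, 103, 100, 100, 107, 190, 247, 202, 160, 181, 228, 199, 125, 95, 90, 82, 85, 82]
```

The wire lies inside the curl (side: wire (286,168), tip (296,170)). Lowering.

send_rows(
  translation=[
    [0,0,-0.5],
    [0,0,-1],
    [0,0,-1.5],
    [0,0,-2],
    [0,0,-2.4],
    [0,0,-2.6],
    [0,0,-2.6],
    [0,0,-2.6],
  ],
  roll=[0,0,0,0,0,0,0,0],
  grip=[0.6,0.6,0.6,0.6,0.6,0.6,0.6,0.6],
)

```text
time: 39.67
tool_pos: [0.5543, -0.1892, 0.1209]
tcp_rot: [-3.141, 0.001, 3.081]
ft_force: [-0.6, 0.3, 0.5]
opening: 0.136
grip_force: 55.0
```

send_rows(
  translation=[
    [0,0,-0.1],
    [0,0,-0.2],
    [0,0,-0.2],
    [0,0,-0.2],
  ],
  roll=[0,0,0,0],
  grip=[0.6,0.6,0.6,0.6],
)

```text
time: 40.0
tool_pos: [0.555, -0.1895, 0.1197]
tcp_rot: [-3.14, 0.004, 3.08]
ft_force: [-0.6, 0.4, 5.4]
opening: 0.134
grip_force: 55.0
```

Seated. Easing the push, checking with the cameras, then releasing.

send_rows(
  translation=[
    [0,0,0.1],
    [0,0,0.12],
    [0,0,0.12],
    [0,0,0.12],
  ],
  roll=[0,0,0,0],
  grip=[0.6,0.6,0.6,0.6],
)

```text
time: 40.33
tool_pos: [0.5541, -0.1891, 0.12]
tcp_rot: [-3.141, 0.001, 3.08]
ft_force: [0.5, -0.6, 4.5]
opening: 0.133
grip_force: 55.0
```

```bash
python3 chk.py 23; python3 - <<'E'
import numpy as np
s=np.load("pics/s23.npy").astype(int).sum(2)
for r in range(154,188,2):print(r,"c276",s[r,276:304].tolist())
E
```

```text
[ 0.55408766 -0.18907316  0.12000344] [-3.14111234e+00  1.16516461e-03  3.08046840e+00] 0.1322388931538942 [-0.63437331  0.70991213  3.81308348] [ 0.0333581  -0.34736722 -0.02580412]
bin [ 0.6304448  -0.19374626  0.09100344]
side {'bailL': [283.4, 186.2], 'peak': [289.5, 169.0], 'bailR': [295.5, 159.0], 'q': [292.7, 163.7], 'q2': [286.3, 178.0]}
side {'low': [289.2, 169.8], 'ltip': [296.8, 167.1], 'leg': [281.1, 160.1], 'top': [288.0, 138.5]}
top {'bailL': [398.4, 180.7], 'peak': [426.4, 180.8], 'bailR': [452.3, 183.5], 'q': [440.1, 182.2], 'q2': [411.6, 180.8]}
top {'low': [426.2, 180.7], 'ltip': [427.2, 189.3], 'leg': [429.2, 166.9], 'top': [436.9, 167.6]}
154 c276 [481, 479, 478, 478, 510, 576, 587, 537, 428, 354, 433, 474, 480, 474, 422, 325, 260, 252, 240, 301, 420, 480, 479, 407, 234, 199, 132, 31]
156 c276 [480, 482, 479, 536, 608, 588, 542, 441, 380, 443, 476, 468, 449, 375, 253, 240, 298, 416, 483, 485, 476, 467, 472, 415, 261, 217, 180, 94]
158 c276 [482, 479, 536, 607, 589, 543, 443, 378, 431, 451, 440, 369, 238, 276, 363, 448, 483, 483, 496, 509, 493, 483, 481, 418, 263, 
[... 1314 characters left out ...]
33]
178 c276 [67, 134, 205, 238, 238, 194, 85, 66, 248, 480, 533, 339, 63, 36, 41, 40, 38, 37, 37, 38, 34, 41, 33, 37, 86, 140, 147, 116]
180 c276 [740, 730, 718, 719, 722, 724, 733, 698, 546, 539, 396, 136, 41, 46, 39, 39, 40, 37, 41, 38, 39, 38, 42, 76, 127, 143, 119, 94]
182 c276 [720, 690, 576, 461, 495, 661, 680, 589, 541, 471, 277, 108, 102, 89, 64, 71, 65, 62, 62, 53, 48, 47, 46, 54, 217, 261, 85, 79]
184 c276 [731, 639, 321, 302, 309, 344, 481, 570, 536, 511, 488, 111, 101, 105, 111, 103, 103, 102, 103, 104, 105, 91, 84, 85, 85, 85, 82, 83]
186 c276 [715, 713, 714, 716, 719, 665, 541, 557, 400, 284, 246, 127, 102, 105, 100, 104, 105, 126, 165, 174, 158, 155, 152, 128, 85, 84, 80, 85]
```

The wire passes through the curl's bottom at about (288,171), as expected for seated. Relieving more and releasing gently.

send_rows(
  translation=[
    [0,0,0.1],
    [0,0,0.15],
    [0,0,0.15],
    [0,0,0.15],
  ],
  roll=[0,0,0,0],
  grip=[0.6,0.6,0.6,0.6],
  force=20,
)

```text
time: 40.77
tool_pos: [0.5531, -0.1886, 0.1206]
tcp_rot: [3.141, -0.002, 3.081]
ft_force: [0.1, 0.1, 0.7]
opening: 0.134
grip_force: 20.0
```

send_rows(
  translation=[
    [0,0,0],
    [0,0,0],
    [0,0,0],
    [0,0,0],
  ],
  roll=[0,0,0,0],
  grip=[0.6,0.6,0.6,0.6],
  force=5,
)

```text
time: 41.1
tool_pos: [0.5534, -0.1888, 0.1209]
tcp_rot: [3.141, -0.001, 3.081]
ft_force: [0.3, 0.2, -0.7]
opening: 0.136
grip_force: 5.0
```

```bash
python3 chk.py 24 | head -2
```

```text
[ 0.55342129 -0.1887908   0.12089549] [ 3.14130483e+00 -7.29924454e-04  3.08046634e+00] 0.1362102702004672 [-0.26359815  0.04569166 -1.18360859] [0.04682203 0.10775089 0.02213525]
bin [ 0.62977842 -0.19346405  0.09189549]
```

send_rows(
  translation=[
    [0,0,0],
    [0,0,0],
    [0,0,0],
    [0,0,0],
    [0,0,0],
    [0,0,0],
    [0,0,0],
    [0,0,0],
  ],
  roll=[0,0,0,0,0,0,0,0],
  grip=[1.5,1.8,2.2,2.6,3,3.5,3.5,3.5],
)

```text
time: 41.87
tool_pos: [0.5537, -0.1889, 0.1212]
tcp_rot: [-3.142, 0.0, 3.08]
ft_force: [-0.1, 0.8, 0.1]
opening: 0.395
grip_force: 0.0
```

send_rows(
  translation=[
    [-0.5,0,0],
    [-1.2,0,0],
    [-2,0,0],
    [-3,0,0],
    [-4,0,0],
    [-6,0,0],
    [-8,0,0],
    [-10,0,0],
  ],
  roll=[0,0,0,0,0,0,0,0],
  grip=[3.5,3.5,3.5,3.5,3.5,3.5,3.5,3.5],
)

```text
time: 42.53
tool_pos: [0.4519, -0.1886, 0.1213]
tcp_rot: [3.141, -0.0, 3.081]
ft_force: [0.3, 0.3, 0.1]
opening: 0.403
grip_force: 0.0
```

send_rows(
  translation=[
    [0,2,4],
    [0,5,8],
    [0,8,10],
    [0,12,10],
    [0,16,10],
    [0,20,10],
    [0,24,10],
    [0,28,10],
  ],
  roll=[0,0,0,0,0,0,0,0],
  grip=[3.5,3.5,3.5,3.5,3.5,3.5,3.5,3.5],
)

```text
time: 43.2
tool_pos: [0.4523, 0.0926, 0.2214]
tcp_rot: [-3.142, 0.0, 3.08]
ft_force: [0.6, -0.9, 1.3]
opening: 0.409
grip_force: 0.0
```

```bash
python3 - <<'E'
from h import *
o=snap("top","t25");o=snap("side","s25");print(o["tool_pos"],o["time"])
# black bin & bright sleeves location in top and side
for n,f,(x0,y0,x1,y1) in(("top","t25",(380,130,480,240)),("side","s25",(250,120,360,270))):
    g=np.load(f"pics/{f}.npy").astype(int).sum(2)[y0:y1,x0:x1]
    for nm,m in(("dark",g<150),("white",g>690)):
        k,l,s,c=cv2.connectedComponentsWithStats(m.astype(np.uint8))
        for i in range(1,k):
            if s[i,4]>25:print(n,nm,(s[i,:2]+[x0,y0]).tolist(),s[i,2:].tolist(),(c[i]+[x0,y0]).round(1))
b=np.array([.6305,-.1935,.0875]);Rz=R.from_euler("z",-.061).as_matrix()
for n in("top","side"):print(n,{k:w2px(n,b+Rz@np.array(v)).round(1).tolist() for k,v in dict(thin=(-.03,0,.04),mid=(.03,0,.04),finend=(-.093,0,.039),c1=(-.06,.055,.036),c2=(.06,.055,.036),c3=(.06,-.055,.036),c4=(-.06,-.055,.036),bailL=(0,.057,.084),bailR=(0,-.057,.084)).items()})
E
```

```text
[0.45122288 0.09914281 0.22137517] 43.25
top dark [398, 171] [19, 11, 146] [406.4 175.6]
top dark [437, 174] [11, 14, 102] [443.1 180.2]
top dark [391, 185] [55, 52, 1302] [418.5 206.5]
top white [416, 173] [10, 9, 54] [419.4 176.6]
top white [408, 202] [13, 9, 61] [414.2 206.8]
side dark [305, 120] [42, 11, 239] [325.3 123.1]
side dark [328, 120] [32, 21, 138] [349.8 127.4]
side dark [275, 152] [85, 118, 4567] [330.9 207.3]
side dark [280, 169] [9, 8, 41] [284.5 172.9]
side white [278, 177] [9, 9, 34] [281.  180.9]
top {'thin': [420.7, 200.3], 'mid': [421.6, 173.8], 'finend': [419.7, 228.5], 'c1': [395.1, 212.7], 'c2': [397.1, 159.9], 'c3': [446.4, 162.3], 'c4': [444.9, 215.3], 'bailL': [398.1, 181.1], 'bailR': [451.7, 183.8]}
side {'thin': [300.2, 186.8], 'mid': [279.9, 182.8], 'finend': [321.9, 191.4], 'c1': [305.2, 203.5], 'c2': [263.6, 195.0], 'c3': [275.9, 169.2], 'c4': [315.6, 176.9], 'bailL': [283.4, 187.2], 'bailR': [295.5, 160.0]}
```

The bin is hanging. Let it settle and compare frames for stillness.

send_rows(
  translation=[
    [0,2,0],
    [0,4,0],
    [0,6,0],
    [0,8,0],
    [0,8,0],
    [0,8,0],
    [0,8,0],
    [0,8,0],
  ],
  roll=[0,0,0,0,0,0,0,0],
  grip=[3.5,3.5,3.5,3.5,3.5,3.5,3.5,3.5],
)

```text
time: 43.97
tool_pos: [0.4535, 0.1698, 0.2211]
tcp_rot: [-3.141, -0.0, 3.079]
ft_force: [-0.1, 0.0, -0.2]
opening: 0.401
grip_force: 0.0
```

send_rows(
  translation=[
    [0,0,0],
    [0,0,0],
    [0,0,0],
    [0,0,0],
    [0,0,0],
    [0,0,0],
    [0,0,0],
    [0,0,0],
  ],
  roll=[0,0,0,0,0,0,0,0],
  grip=[3.5,3.5,3.5,3.5,3.5,3.5,3.5,3.5],
)

```text
time: 44.63
tool_pos: [0.4537, 0.1712, 0.2211]
tcp_rot: [-3.142, -0.0, 3.081]
ft_force: [0.2, -1.7, 0.0]
opening: 0.402
grip_force: 0.0
```

```bash
cat > st.py <<'E'
from h import *
pv=None
for k in range(16):
    g=vision.get_image("top").astype(int).sum(2)[130:240,380:480];m=(g>690).astype(np.uint8)
    n,l,s,c=cv2.connectedComponentsWithStats(m);out=[(c[i]+[380,130]).round(1).tolist()+[int(s[i,4])] for i in range(1,n) if s[i,4]>25]
    if k%3==0:print(round(bot.get_obs()["time"],2),out,None if pv is None else int(np.abs(g-pv).max()))
    pv=g
E
python3 st.py
```

```text
44.68 [[418.4, 201.4, 37]] None
44.83 [[421.3, 176.4, 42], [416.8, 205.3, 52]] 409
44.98 [[418.5, 176.4, 45], [413.2, 205.8, 53]] 404
45.13 [[418.8, 175.1, 32], [413.3, 202.7, 36]] 521
45.28 [[426.4, 162.8, 58]] 515
45.43 [[427.2, 163.1, 53]] 370
```

Still swinging; waiting.

send_rows(
  translation=[
    [0,0,0],
    [0,0,0],
    [0,0,0],
    [0,0,0],
    [0,0,0],
    [0,0,0],
    [0,0,0],
    [0,0,0],
  ],
  roll=[0,0,0,0,0,0,0,0],
  grip=[3.5,3.5,3.5,3.5,3.5,3.5,3.5,3.5],
)

```text
time: 46.1
tool_pos: [0.4537, 0.1711, 0.2211]
tcp_rot: [-3.142, -0.0, 3.08]
ft_force: [-0.1, -0.9, -0.1]
opening: 0.402
grip_force: 0.0
```

send_rows(
  translation=[
    [0,0,0],
    [0,0,0],
    [0,0,0],
    [0,0,0],
    [0,0,0],
    [0,0,0],
    [0,0,0],
    [0,0,0],
  ],
  roll=[0,0,0,0,0,0,0,0],
  grip=[3.5,3.5,3.5,3.5,3.5,3.5,3.5,3.5],
)

```text
time: 46.77
tool_pos: [0.4537, 0.1711, 0.2212]
tcp_rot: [3.142, 0.0, 3.08]
ft_force: [0.4, 1.0, -0.3]
opening: 0.402
grip_force: 0.0
```

send_rows(
  translation=[
    [0,0,0],
    [0,0,0],
    [0,0,0],
    [0,0,0],
    [0,0,0],
    [0,0,0],
    [0,0,0],
    [0,0,0],
  ],
  roll=[0,0,0,0,0,0,0,0],
  grip=[3.5,3.5,3.5,3.5,3.5,3.5,3.5,3.5],
)

```text
time: 47.43
tool_pos: [0.4537, 0.1711, 0.2212]
tcp_rot: [3.142, 0.0, 3.081]
ft_force: [-0.2, -0.2, -0.3]
opening: 0.405
grip_force: 0.0
```

send_rows(
  translation=[
    [0,0,0],
    [0,0,0],
    [0,0,0],
    [0,0,0],
    [0,0,0],
    [0,0,0],
    [0,0,0],
    [0,0,0],
  ],
  roll=[0,0,0,0,0,0,0,0],
  grip=[3.5,3.5,3.5,3.5,3.5,3.5,3.5,3.5],
)

```text
time: 48.1
tool_pos: [0.4537, 0.1711, 0.2212]
tcp_rot: [3.142, 0.0, 3.081]
ft_force: [-0.1, -0.2, 0.6]
opening: 0.403
grip_force: 0.0
```

send_rows(
  translation=[
    [0,0,0],
    [0,0,0],
    [0,0,0],
    [0,0,0],
    [0,0,0],
    [0,0,0],
    [0,0,0],
    [0,0,0],
  ],
  roll=[0,0,0,0,0,0,0,0],
  grip=[3.5,3.5,3.5,3.5,3.5,3.5,3.5,3.5],
)

```text
time: 48.77
tool_pos: [0.4537, 0.1711, 0.2212]
tcp_rot: [-3.142, -0.0, 3.08]
ft_force: [-0.2, -0.6, 0.4]
opening: 0.398
grip_force: 0.0
```

send_rows(
  translation=[
    [0,0,0],
    [0,0,0],
    [0,0,0],
    [0,0,0],
    [0,0,0],
    [0,0,0],
    [0,0,0],
    [0,0,0],
  ],
  roll=[0,0,0,0,0,0,0,0],
  grip=[3.5,3.5,3.5,3.5,3.5,3.5,3.5,3.5],
)

```text
time: 49.43
tool_pos: [0.4537, 0.1711, 0.2212]
tcp_rot: [3.142, 0.0, 3.08]
ft_force: [-0.1, -0.6, 0.4]
opening: 0.4
grip_force: 0.0
```

send_rows(
  translation=[
    [0,0,0],
    [0,0,0],
    [0,0,0],
    [0,0,0],
    [0,0,0],
    [0,0,0],
    [0,0,0],
    [0,0,0],
  ],
  roll=[0,0,0,0,0,0,0,0],
  grip=[3.5,3.5,3.5,3.5,3.5,3.5,3.5,3.5],
)

```text
time: 50.1
tool_pos: [0.4537, 0.1711, 0.2212]
tcp_rot: [3.142, 0.0, 3.08]
ft_force: [-0.1, 0.1, 0.3]
opening: 0.4
grip_force: 0.0
```

send_rows(
  translation=[
    [0,0,0],
    [0,0,0],
    [0,0,0],
    [0,0,0],
    [0,0,0],
    [0,0,0],
    [0,0,0],
    [0,0,0],
  ],
  roll=[0,0,0,0,0,0,0,0],
  grip=[3.5,3.5,3.5,3.5,3.5,3.5,3.5,3.5],
)

```text
time: 50.77
tool_pos: [0.4537, 0.1711, 0.2212]
tcp_rot: [-3.142, 0.0, 3.08]
ft_force: [-0.5, -0.3, -0.5]
opening: 0.403
grip_force: 0.0
```

```bash
sed -i 's/range(16)/range(13)/' st.py; python3 st.py
```

```text
50.82 [[420.0, 175.1, 31], [415.6, 202.5, 37]] None
50.97 [[420.0, 175.1, 31], [415.8, 202.5, 38]] 69
51.12 [[420.0, 175.1, 31], [415.8, 202.5, 38]] 71
51.27 [[420.1, 175.1, 32], [415.8, 202.5, 38]] 63
51.42 [[420.0, 175.1, 31], [415.8, 202.5, 38]] 72
```

The kit is still (blob positions constant, only noise between frames), both sleeves are in it and the arm is well clear. Handing in.

```bash
python3 -c "
from cell import order
print(order.close_job())"
```

```text
the job is handed in; nothing more can be done
None
```

I checked the two sleeves present, 32 mm then 40 mm, at about 4 mm on the anvil each, put both in the bin, hung the bin from the S-hook on the rail, and handed the job in with the kit hanging free and still.

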